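# Weigh in the brass rods on the bench scale

## Task

Weigh in the brass rods: set the empty carrier squarely on the middle of the scale's pan by its blue handle and let go, and tare the scale by gently pressing the green key with the fingertips until it registers. Then pull all the rods out of the dark wooden stand and stand them in the carrier's sockets, painted end up, press the orange record key in the same way, and finally carry the loaded carrier back to the middle of its cork mat, squarely and upright. Leave the brush, jar and mug alone.

Things in the scene. Friction and masses are not known exactly. Their poses are not given: they have to be found in the camera images.
- carrier: loose plywood carrier block, 270 (x) x 60 (y) x 55 (z) mm, 0.28 kg, with a blue upright handle in the middle: 40 mm along x, 14 mm thick along y, top 190 mm above the underside. Origin: centre of its underside; z up. Four square sockets in a row along its x axis at x = -115, -60, +60, +115 mm, opening 20 mm square, bottom 8 mm above the carrier's underside. It starts empty on the cork mat.
- handle (a point): point in the middle of the carrier's blue handle, 172 mm above the carrier's underside (18 mm below the handle's top); pinch it there across the 14 mm thickness (the carrier's y)
- socket0 (a point): centre of the mouth of a carrier socket (x = -115 mm, 55 mm above the carrier's underside); opening 20 mm square, bottom 8 mm above the carrier's underside, so a standing rod is loose in it and leans up to about 15 degrees
- socket1 (a point): centre of the mouth of a carrier socket (x = -60 mm, 55 mm above the carrier's underside); opening 20 mm square, bottom 8 mm above the carrier's underside, so a standing rod is loose in it and leans up to about 15 degrees
- socket2 (a point): centre of the mouth of a carrier socket (x = 60 mm, 55 mm above the carrier's underside); opening 20 mm square, bottom 8 mm above the carrier's underside, so a standing rod is loose in it and leans up to about 15 degrees
- socket3 (a point): centre of the mouth of a carrier socket (x = 115 mm, 55 mm above the carrier's underside); opening 20 mm square, bottom 8 mm above the carrier's underside, so a standing rod is loose in it and leans up to about 15 degrees
- rod0: brass round rod, 12 mm diameter, 130 mm long, about 0.125 kg, top 12 mm painted red; origin: centre of its bottom end, z along the rod towards the painted end. Two to four of the four rods are there, each upright in a socket of the stand; 80 mm of it sticks out
- rod1: brass round rod, 12 mm diameter, 130 mm long, about 0.125 kg, top 12 mm painted blue; origin: centre of its bottom end, z along the rod towards the painted end. Two to four of the four rods are there, each upright in a socket of the stand; 80 mm of it sticks out
- rod2: brass round rod, 12 mm diameter, 130 mm long, about 0.125 kg, top 12 mm painted yellow; origin: centre of its bottom end, z along the rod towards the painted end. Two to four of the four rods are there, each upright in a socket of the stand; 80 mm of it sticks out
- rod3: brass round rod, 12 mm diameter, 130 mm long, about 0.125 kg, top 12 mm painted green; origin: centre of its bottom end, z along the rod towards the painted end. Two to four of the four rods are there, each upright in a socket of the stand; 80 mm of it sticks out
- stand: fixed dark wooden block, 250 (x) x 70 (y) x 60 (z) mm, that holds the rods upright; origin: centre of its underside. Four 20 mm square sockets, 50 mm deep, in a row along its x axis at x = -90, -30, +30, +90 mm
- scale: fixed grey bench scale, 300 (x) x 320 (y) mm; housing 40 mm high, steel pan 190 x 310 mm with its top at 55 mm; the key panel with a black display lies on its -x side. Origin: centre of its underside, z up
- pan (a point): centre of the top of the scale's steel pan (310 mm long along the scale's y, 190 mm along its x). The carrier stands here with its long x axis along the scale's y, either way round
- tare_key_top (a point): middle of the top of the green tare key, a flat membrane pad 36 x 44 mm, 44 mm above the scale's underside, facing up, 105 mm to -x and 100 mm to +y of the scale's origin. It gives 1.5 mm in all (4 N at 1 mm, 6 N at the stop); it registers when a fingertip presses it with more than 4 N for 0.2 s, and is spoilt by more than 40 N
- record_key_top (a point): the same for the orange record key, 105 mm to -x and 100 mm to -y of the scale's origin
- tare_key: the green membrane key itself (origin: centre of its underside)
- record_key: the orange membrane key itself (origin: centre of its underside)
- mat: fixed cork mat 330 (x) x 140 (y) x 4 mm, where the carrier starts and must end, its long x axis along the mat's x, either way round. Origin: centre of its underside
- brush: bystander: brush lying behind the scale; leave it alone
- jar: bystander: closed jar, 90 mm high, behind the scale; leave it alone
- mug: bystander: blue mug, 90 mm high, behind the scale; leave it alone

How it is judged:
By the outcome, as a careful person would: the job done as asked, in the order asked, and still so for the second after the job is handed in, with the robot touching nothing.
Of rod0, rod1, rod2, rod3 only 2 to 4 are there at a start; the rules pass over those that are not, and their reading is None.
At some moment in a run one of carrier may be knocked a few centimetres aside while the robot is not near it.
It also fails if it takes over 210 s, if anything falls off the work surface, if the arm or the gripper's body presses on something with over 40 N, if the wrist force passes 120 N, or if a joint passes its speed limit or range.

## Robot

A 7-joint arm with a two-finger parallel gripper is mounted at the origin on the work surface. World frame = base frame: x ahead of the robot, y to its left, z up, the work surface at z = 0. Lengths are in m, angles in rad, forces in N, time in s.
With the tool pointing down it reaches from about 0.4 to 0.85 m from the base axis. Payload 4.5 kg.
Tool frame: the origin (TCP) lies at the very end of the fingers, on their centre line; the grasp point (between the pads) lies 19 mm behind it (r.grip_point_offset is the distance from the TCP to the grasp point, in m); z points along the fingers, y is the line along which they close (so a half turn about z gives the same grasp; the last joint's range is limited). The gripper opens to 88 mm and grips with 3 to 60 N. Pads are 18 mm wide; open, the fingers measure 123 mm over their backs; the gripper's body (75 mm by 187 mm) begins 45 mm behind the grasp point.
Start: joints at [1.333, 0.689, -0.195, 1.565, 0.157, 0.902, -0.215], TCP at [0.168, -0.602, 0.239] pointing down, gripper open.
Joint ranges: [-3.01, 3.01], [-0.46, 2.08], [-1.47, 1.51], [0.13, 2.56], [-1, 4.14], [0.04, 2.09], [-2.66, 2.66]. Speed limits (rad/s): [2.57, 2.57, 3.14, 3.14, 3.14, 3.14, 3.14].

## Interface

Orientations are given as a unit quaternion [x, y, z, w].
In Python, from plant import r gives the robot as it stands.
- The arm moves only by the tool carry_out, never from a script. Its argument "rows" is a list of rows, each a list of 3 entries, a list of its own where there are three numbers: the shift along the tool's x, y, z in cm, then the turn, a rotation vector about the tool's x, y, z in degrees, then the closure, from 0 (fully open) to 1 (shut). A call has 1 to 12 rows; each row is the pose to reach, as a shift and turn from the pose commanded when the call began, along the tool's axes at that moment; what a row does not reach only later rows make up. A row lasts 1/10 s, in which the tool goes at most 50 mm and 8.59 degrees, less where a joint would pass 70% of its speed; a pose out of reach is approached as far as the arm can. A call with a gripper value outside its range is refused whole. The fingers move at their own pace and stop on an object; "newtons" is the grip in N (left out, the last holds). Time passes only in rows, so rows that repeat a pose let the fingers close. It gives the time, the measured TCP pose, the force, the opening and the grip force at its end, in the units of the state.
- r.get_state(): the state, without advancing time (a new reading comes with each control period).
- r.snapshot(name): name is "scene" or "top"; returns a dict with "image" (400x640x3 uint8, red, green, blue), "fx", "fy", "cx", "cy" (pixels), "pose" (4x4, takes a point from camera to world coordinates). Camera axes: x right, y up, looking along -z (the intrinsics and any distortion apply to the point x, -y, -z); pixel columns grow to the right and rows downward; lengths in m; the calibration is good to about 2 mm. A picture is of the moment at which its call begins. There is no depth.
- r.finish_job(): hands the job in; it is judged then, once.
The state is a dict: "clock": time; "q": joint angles; "qd": joint speeds; "joint_torque": joint torques, N m; "tool_pos": TCP position; "eef_rot": TCP orientation; "contact_force": force on the tool from outside, world axes, zero at the start; "moment": the same for the moment, N m; "opening": opening from 0.0 (shut) to 1.0 (fully open); "finger_force": force on a finger pad.
Only numpy, scipy, OpenCV 4.12 (cv2) and the standard library are available. Lean on these libraries where they do the work, as an engineer would, in place of code of your own. Each camera call takes 0.05 s, during which the arm holds its last target. There are 200 camera calls.

## Working session

There is one attempt and no reset: what is moved stays moved. The work goes in short steps, Python scripts to look and compute and a tool call to move; the robot and the scene stay as the last step left them, time stands still between calls to the robot, and variables do not carry over. Pictures are saved under pics/ and viewed, at most 14 in all, crops included, and the job is handed in when it is done.

Besides the shell and the picture viewer there is one more tool, called after "Request:" as name(argument=value, ...), one argument or row to a line, values as JSON. carry_out: Moves the arm, as the interface text tells. Its arguments: {"type":"object","properties":{"rows":{"type":"array"},"newtons":{"type":"number"}},"required":["rows"]}

```bash
ls && mkdir -p pics
python3 - <<'E'
from plant import r
import cv2, numpy as np
np.set_printoptions(precision=4,suppress=True)
s=r.get_state()
for k in s: print(k,s[k])
for n in("scene","top"):
    d=r.snapshot(n); print(n,d['fx'],d['fy'],d['cx'],d['cy'],[k for k in d]);print(d['pose'])
    cv2.imwrite(f'pics/{n}0.png',d['image'][:,:,::-1])
E
```

```text
pics
clock 0.0
q [ 1.3328  0.69   -0.1945  1.5664  0.1573  0.9025 -0.2151]
qd [ 0.0003 -0.0024 -0.0008  0.0002 -0.0003 -0.0002 -0.0007]
joint_torque [ -0.0017 -52.7563  -1.267  -15.3428  -0.0526   0.0066   0.0002]
tool_pos [ 0.1676 -0.6015  0.2379]
eef_rot [ 0.9908  0.1355 -0.0002 -0.0009]
contact_force [-0.5396 -0.732  -0.1764]
moment [ 0.005  -0.0213  0.0053]
finger_force 0.0
opening 1.0020226993385926
scene 416.2831495860527 416.2831495860527 320.862695100155 200.16057076589684 ['image', 'fx', 'fy', 'cx', 'cy', 'pose']
[[-0.0012 -0.6763  0.7366  1.3684]
 [ 1.      0.0014  0.0029  0.0059]
 [-0.003   0.7366  0.6763  0.8371]
 [ 0.      0.      0.      1.    ]]
top 486.137401784541 486.137401784541 319.42814923676355 196.21782484620897 ['image', 'fx', 'fy', 'cx', 'cy', 'pose']
[[-0.0241  0.9837 -0.1783  0.3302]
 [-0.9996 -0.0212  0.0178  0.0261]
 [ 0.0138  0.1786  0.9838  1.4474]
 [ 0.      0.      0.      1.    ]]
```

View pics/scene0.png

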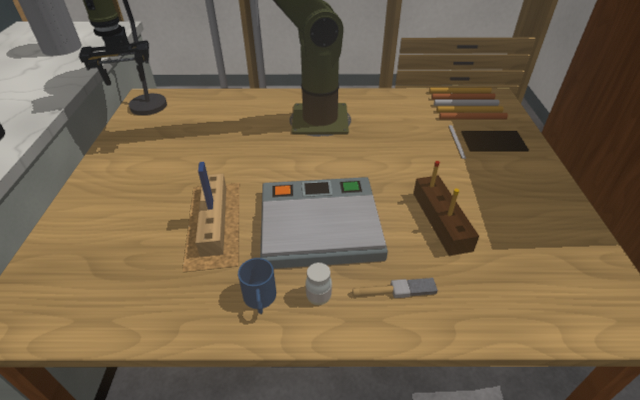

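View pics/top0.png

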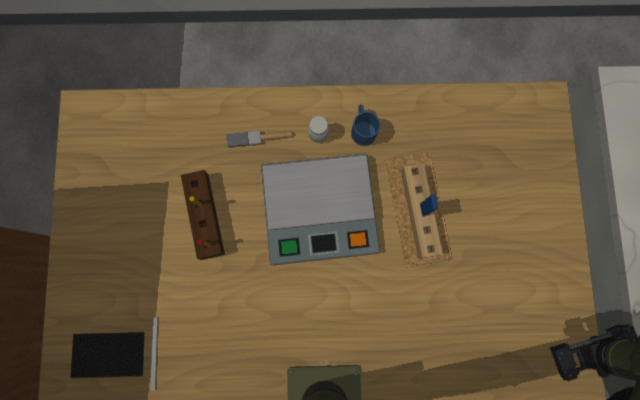

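The scene picture shows the carrier on its mat (handle top at about (203,165)), the scale with orange (283,190) and green (351,186) keys, and two rods in the stand: red (436,163) and yellow (456,191). In the top view these are at handle (428,206), keys (358,240) and (289,247), red (200,242), yellow (192,198).

```bash
cat > h.py <<'E'
from plant import r
import cv2, numpy as np
from scipy.spatial.transform import Rotation as R
np.set_printoptions(precision=4,suppress=True)
def snap(n,save=None):
    d=r.snapshot(n)
    d['hsv']=cv2.cvtColor(d['image'],cv2.COLOR_RGB2HSV)
    if save: cv2.imwrite(f'pics/{save}.png',d['image'][:,:,::-1])
    return d
def ray(d,u,v):
    c=np.array([(u-d['cx'])/d['fx'],-(v-d['cy'])/d['fy'],-1.]); P=d['pose']
    k=P[:3,:3]@c; return P[:3,3],k/np.linalg.norm(k)
def onz(d,uv,z):
    o,k=ray(d,*uv); return o+k*(z-o[2])/k[2]
def proj(d,p):
    P=d['pose']; c=P[:3,:3].T@(np.array(p)-P[:3,3])
    return np.array([d['cx']-d['fx']*c[0]/c[2],d['cy']+d['fy']*c[1]/c[2]])
def tri(d1,a,d2,b):
    o1,k1=ray(d1,*a);o2,k2=ray(d2,*b)
    t=np.linalg.lstsq(np.c_[k1,-k2],o2-o1,rcond=None)[0]
    p,q=o1+k1*t[0],o2+k2*t[1]; return (p+q)/2,np.linalg.norm(p-q)
def blobs(d,lo,hi,box=None,amin=4):
    m=cv2.inRange(d['hsv'],np.array(lo),np.array(hi))
    if box:
        k=np.zeros_like(m);u0,v0,u1,v1=box;k[v0:v1,u0:u1]=255;m&=k
    n,l,s,c=cv2.connectedComponentsWithStats(m)
    return sorted([(int(s[i,4]),c[i],(l==i)) for i in range(1,n) if s[i,4]>=amin],key=lambda t:-t[0])
COL=dict(red=((0,170,60),(5,255,255)),yellow=((24,190,110),(32,255,255)),green=((50,120,60),(80,255,255)),orange=((7,220,180),(14,255,255)),blue=((105,140,40),(122,255,255)))
def mark(m):  # rotated rect corners
    return cv2.boxPoints(cv2.minAreaRect(np.argwhere(m)[:,::-1].astype(np.float32)))
E
python3 - <<'E'
from h import *
T=snap("top");S=snap("scene")
for c in COL:
    for n,d in(("T",T),("S",S)):
        for a,p,m in blobs(d,*COL[c])[:4]: print(c,n,a,p,onz(d,p,.044))
# hsv samples
for uv in [(413,175),(417,240),(205,262-30),(392,200),(444,190)]: print(uv,T['hsv'][uv[1],uv[0]])
for n,d,b in(("t",T,(170,100,470,290)),("s",S,(170,140,500,280))):
    cv2.imwrite(f'pics/c{n}.png',cv2.resize(d['image'][b[1]:b[3],b[0]:b[2],::-1],None,fx=2.4,fy=2.4,interpolation=2))
E
```

```text
red T 22 [199.9091 241.0909] [0.4607 0.3475 0.044 ]
red S 8 [436.875 162.125] [0.3296 0.3648 0.044 ]
green T 198 [288.6919 246.5202] [0.4393 0.0926 0.044 ]
green S 92 [350.4022 185.7283] [0.4422 0.0889 0.044 ]
blue T 194 [428.9381 204.6907] [ 0.5523 -0.3201  0.044 ]
(413, 175) [ 18 111 122]
(417, 240) [ 18 107  95]
(205, 232) [ 12 149  70]
(392, 200) [ 18 124 130]
(444, 190) [ 19 125 145]
```

View pics/ct.png

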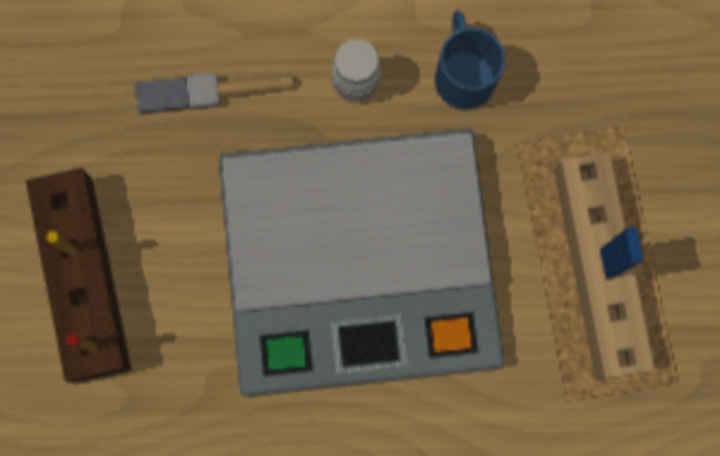

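Run:
```python
from h import *
T=snap("top");S=snap("scene")
def s(d,u,v): return d['hsv'][v-1:v+2,u-1:u+2].reshape(-1,3).tolist()
print('orT',s(T,358,240)[4],'orS',s(S,283,190)[4]);print('yT',s(T,192,198));print('yS',s(S,456,191));print('redS',s(S,437,162));print('blueS',s(S,203,165)[4],s(S,208,200)[4]);print('hole',s(T,415,171)[4],'pan',s(T,330,180)[4],'house',s(T,340,255)[4])
```

```text
orT [15, 239, 162] orS [12, 206, 197]
yT [[24, 238, 154], [23, 238, 153], [22, 235, 126], [24, 239, 160], [23, 239, 159], [23, 238, 148], [24, 239, 158], [23, 239, 158], [23, 237, 141]]
yS [[23, 219, 170], [23, 219, 179], [23, 220, 182], [22, 211, 133], [22, 216, 155], [23, 218, 160], [22, 199, 101], [22, 201, 104], [22, 202, 105]]
redS [[6, 189, 143], [5, 194, 141], [7, 176, 146], [4, 199, 133], [4, 195, 137], [4, 200, 134], [5, 191, 107], [5, 195, 114], [5, 190, 110]]
blueS [112, 110, 102] [120, 50, 66]
hole [19, 103, 62] pan [20, 6, 127] house [86, 23, 90]
```

The crop shows the carrier's four sockets at (588,171), (597,215), (617,312), (626,357), the mat corners at (517,143), (622,127), (677,380), (567,400), and the stand with empty sockets at (59,201) and (78,297).

```bash
cat >> h.py <<'E'
COL['orange']=((9,180,120),(17,255,255));COL['yellow']=((22,212,110),(30,255,255));COL['red']=((0,170,90),(6,255,255))
def dark(d,uv,w=7,thr=None):
    u,v=[int(round(x)) for x in uv]; g=cv2.cvtColor(d['image'],cv2.COLOR_RGB2GRAY)[v-w:v+w+1,u-w:u+w+1].astype(float)
    b=np.percentile(g,75); k=np.clip(b*.8-g,0,None); y,x=np.mgrid[v-w:v+w+1,u-w:u+w+1]
    yy,xx=np.mgrid[-w:w+1,-w:w+1]; k*=(yy**2+xx**2<=(w-1)**2)
    return np.array([(k*x).sum(),(k*y).sum()])/k.sum()
def yaw(p): return np.degrees(np.arctan2(p[1],p[0]))
E
python3 - <<'E'
from h import *
T=snap("top");S=snap("scene")
c=lambda x,y:(170+x/2.4,100+y/2.4)
so=[onz(T,dark(T,c(*p),5),.059) for p in[(588,171),(597,215),(617,312),(626,357)]]
print("sock",*so,sep="\n"); so=np.array(so)
print("gaps",np.linalg.norm(np.diff(so,axis=0),axis=1),"mean",so.mean(0),"yaw",yaw(so[0]+so[1]-so[2]-so[3]))
m=np.array([onz(T,c(*p),.004) for p in[(517,143),(622,127),(677,380),(567,400)]])
print("mat",m.mean(0),"sizes",np.linalg.norm(m-np.roll(m,-1,0),axis=1),"yaw",yaw(m[0]+m[1]-m[2]-m[3]))
h=T['hsv']
b=max(blobs(T,(0,0,100),(180,14,255),(255,140,390,250)),key=lambda t:t[0])
pc=np.array([onz(T,p,.055) for p in mark(b[2])]); print("pan",pc.mean(0),np.linalg.norm(pc-np.roll(pc,-1,0),axis=1),yaw(pc[0]-pc[1]),yaw(pc[1]-pc[2]),"centroid",onz(T,b[1],.055))
k={}
for n in("green","orange"):
    for nm,d in(("T",T),("S",S)):
        b=blobs(d,*COL[n],box=(255,130,400,270) if d is T else (255,160,400,220))[0]; k[n+nm]=onz(d,b[1],.044); print(n,nm,b[0],b[1],k[n+nm])
print("key sep",np.linalg.norm(k['greenT']-k['orangeT']),yaw(k['greenT']-k['orangeT'])-90)
for n in("red","yellow"):
    t=blobs(T,*COL[n],box=(175,160,240,265))[0]; s_=blobs(S,*COL[n],box=(410,150,485,220))[0]
    print(n,t[0],s_[0],t[1],s_[1],tri(T,t[1],S,s_[1]),onz(T,t[1],.138))
e=[onz(T,dark(T,c(*p),5),.06) for p in[(59,201),(78,297)]];print("stand empty",*e,np.linalg.norm(e[0]-e[1]),yaw(e[0]-e[1]))
q=np.array([onz(T,c(*p),.06) for p in[(28,182),(84,169)]]);print(q)
t=blobs(T,(100,100,30),(125,255,255),box=(415,180,445,225))[0]
print("handle blob T",t[0],mark(t[2]).tolist(),[onz(T,p,.194) for p in mark(t[2])])
s_=blobs(S,(105,60,30),(130,255,255),box=(190,150,225,215))[0]
print("handle S",mark(s_[2]).tolist())
E
```

```text
sock
[ 0.6515 -0.2808  0.059 ]
[ 0.5963 -0.2889  0.059 ]
[ 0.4779 -0.3055  0.059 ]
[ 0.4231 -0.3132  0.059 ]
gaps [0.0558 0.1196 0.0554] mean [ 0.5372 -0.2971  0.059 ] yaw 8.042252950484446
mat [ 0.5482 -0.2963  0.004 ] sizes [0.1371 0.3269 0.139  0.3295] yaw 8.151224004857404
pan [0.5978 0.0058 0.055 ] [0.3144 0.1919 0.307  0.1904] 95.18320647895735 3.6160725347670524 centroid [0.5957 0.0067 0.055 ]
green T 198 [288.6919 246.5202] [0.4393 0.0926 0.044 ]
green S 93 [350.4946 185.8172] [0.4426 0.0892 0.044 ]
orange T 178 [357.7079 239.2247] [ 0.4558 -0.107   0.044 ]
orange S 124 [281.8548 189.7097] [ 0.4595 -0.1105  0.044 ]
key sep 0.2002676394841184 4.713083920162376
red 21 8 [200. 241.] [436.875 162.125] (array([0.452 , 0.3241, 0.1377]), np.float64(0.0032630855862446975)) [0.4522 0.3257 0.138 ]
yellow 17 8 [191.4118 198.1176] [456.25 190.  ] (array([0.5693, 0.3496, 0.1382]), np.float64(0.0034478109731267016)) [0.5697 0.3514 0.138 ]
stand empty [0.6276 0.3639 0.06  ] [0.5101 0.3403 0.06  ] 0.1198420748300912 11.381861797391618
[[0.6505 0.4005 0.06  ]
 [0.6653 0.3331 0.06  ]]
handle blob T 217 [[416.7078857421875, 203.93260192871094], [433.1573486328125, 193.6516876220703], [440.404541015625, 205.24720764160156], [423.955078125, 215.5281219482422]] [array([ 0.5313, -0.251 ,  0.194 ]), array([ 0.5577, -0.2961,  0.194 ]), array([ 0.5264, -0.3131,  0.194 ]), array([ 0.5002, -0.2682,  0.194 ])]
handle S [[197.00225830078125, 162.72361755371094], [203.09552001953125, 161.25282287597656], [213.73709106445312, 205.33934020996094], [207.64382934570312, 206.8101348876953]]
```

```bash
cat >> h.py <<'E'
def plan(*wps):
    """waypoints (x,y,z,yaw of tool x, deg); prints shift cm / turn deg from the previous one"""
    s=r.get_state(); p=np.array(s['tool_pos']); Rm=R.from_quat(s['eef_rot']).as_matrix()
    print("at",p,"yaw",yaw(Rm[:,0]),"z",Rm[:,2],"F",s['contact_force'],"open",s['opening'],"t",s['clock'],"q7",s['q'][6])
    for w in wps:
        a=np.radians(w[3]); Rt=np.array([[np.cos(a),np.sin(a),0],[np.sin(a),-np.cos(a),0],[0,0,-1]])
        sh=Rm.T@(np.array(w[:3])-p)*100; rv=np.degrees(R.from_matrix(Rm.T@Rt).as_rotvec())
        print(w,"shift",sh.round(2),"turn",rv.round(2),"rows",np.ceil(max(np.linalg.norm(sh)/5,np.linalg.norm(rv)/8.59)))
        p=np.array(w[:3]);Rm=Rt
E
python3 - <<'E'
from h import *
plan((.538,-.298,.25,8),(.538,-.298,.157,8))
E
```

```text
at [ 0.1678 -0.602   0.2386] yaw 15.573751381719728 z [-0.0001  0.0002 -1.    ] F [ 0.3181 -0.1651 -0.0562] open 1.0014972975962104 t 0.4 q7 -0.21510697055431255
(0.538, -0.298, 0.25, 8) shift [ 43.83 -19.35  -1.14] turn [-0.01  0.    7.57] rows 10.0
(0.538, -0.298, 0.157, 8) shift [0.  0.  9.3] turn [0. 0. 0.] rows 2.0
```

Request:
carry_out(
  rows=[
    [[43.8,-19.4,-1.1],[0,0,7.6],0],
    [[43.8,-19.4,-1.1],[0,0,7.6],0],
    [[43.8,-19.4,-1.1],[0,0,7.6],0],
    [[43.8,-19.4,-1.1],[0,0,7.6],0],
    [[43.8,-19.4,-1.1],[0,0,7.6],0],
    [[43.8,-19.4,-1.1],[0,0,7.6],0],
    [[43.8,-19.4,-1.1],[0,0,7.6],0],
    [[43.8,-19.4,-1.1],[0,0,7.6],0],
    [[43.8,-19.4,-1.1],[0,0,7.6],0],
    [[43.8,-19.4,-1.1],[0,0,7.6],0],
    [[43.8,-19.4,-1.1],[0,0,7.6],0],
    [[43.8,-19.4,-1.1],[0,0,7.6],0],
  ],
  newtons=40,
)

```text
clock: 1.6
tool_pos: [0.5376, -0.2973, 0.2496]
eef_rot: [0.998, 0.07, -0.0, 0.0]
contact_force: [-0.4, -0.2, -0.2]
opening: 1.001
finger_force: 0.0
```

Run:
```python
from h import *
plan((.538,-.298,.157,8))
S=snap("scene");T=snap("top")
a=S['image'][110:260,150:300,::-1];b=T['image'][130:280,360:510,::-1]
cv2.imwrite('pics/grasp1.png',cv2.resize(np.hstack([a,b]),None,fx=2.6,fy=2.6,interpolation=2))
```

```text
at [ 0.5376 -0.2973  0.2496] yaw 8.047424091036381 z [-0.0006 -0.0004 -1.    ] F [-0.3993 -0.2418 -0.2225] open 1.001159825553618 t 1.6 q7 -1.0791164666238107
(0.538, -0.298, 0.157, 8) shift [0.03 0.07 9.26] turn [0.02 0.04 0.05] rows 2.0
```

View pics/grasp1.png

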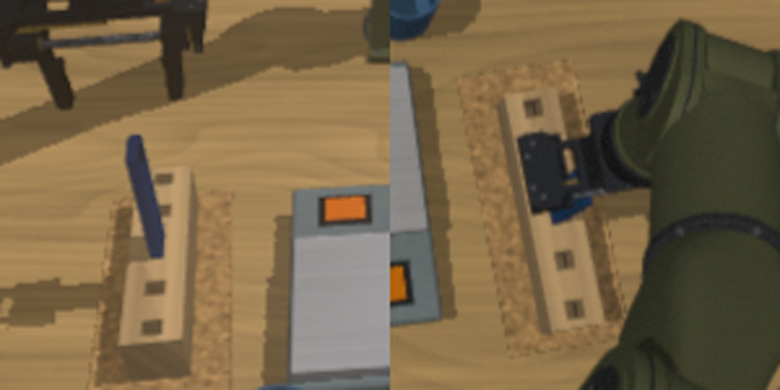

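Run:
```python
from h import *
S=snap("scene");T=snap("top")
for p in [(.5376,-.2973,.25),(.5376,-.2973,.194),(.5376,-.2973,.059),(.5376,-.2973,.4)]: print(p,proj(S,p),proj(T,p))
t=(201.5,163); print(onz(S,t,.194))
```

```text
(0.5376, -0.2973, 0.25) [196.9953 147.0065] [439.5999 197.4103]
(0.5376, -0.2973, 0.194) [201.539  165.3167] [434.1171 201.1702]
(0.5376, -0.2973, 0.059) [211.2503 204.4518] [422.6627 209.0253]
(0.5376, -0.2973, 0.4) [182.9584  90.4397] [457.0593 185.4371]
[ 0.528  -0.2994  0.194 ]
```

The pictures show the open fingers straddling the line of the handle (left: fingertips at (62,105) and (172,95), handle top at (134,138)), which agrees with the projection. Descend and grip.

Request:
carry_out(
  rows=[
    [[0,0,3],[0,0,0],0],
    [[0,0,6],[0,0,0],0],
    [[0,0,9.3],[0,0,0],0],
    [[0,0,9.3],[0,0,0],0],
    [[0,0,9.3],[0,0,0],1],
    [[0,0,9.3],[0,0,0],1],
    [[0,0,9.3],[0,0,0],1],
    [[0,0,9.3],[0,0,0],1],
    [[0,0,9.3],[0,0,0],1],
    [[0,0,9.3],[0,0,0],1],
    [[0,0,9.3],[0,0,0],1],
    [[0,0,9.3],[0,0,0],1],
  ],
  newtons=40,
)

```text
clock: 3.0
tool_pos: [0.5376, -0.2975, 0.1567]
eef_rot: [0.998, 0.07, -0.0, 0.0]
contact_force: [0.6, -0.6, 0.4]
opening: 0.3
finger_force: 0.0
```

Run:
```python
from h import *
plan((.538,-.298,.30,8),(.599,.004,.30,-85.3),(.599,.004,.25,-85.3))
print(r.get_state()['finger_force'])
```

```text
at [ 0.5376 -0.2975  0.1567] yaw 7.977874123021345 z [-0.0001 -0.     -1.    ] F [ 0.5596 -0.5573  0.3582] open 0.30030118112855325 t 3.0 q7 -1.0993081113747667
(0.538, -0.298, 0.3, 8) shift [  0.03   0.05 -14.33] turn [ 0.    0.   -0.02] rows 3.0
(0.599, 0.004, 0.3, -85.3) shift [ 10.24 -29.06   0.  ] turn [ 0.   0.  93.3] rows 11.0
(0.599, 0.004, 0.25, -85.3) shift [0. 0. 5.] turn [0. 0. 0.] rows 1.0
0.0
```

Request:
carry_out(
  rows=[
    [[0,0,0],[0,0,0],1],
    [[0,0,0],[0,0,0],1],
    [[0,0,0],[0,0,0],1],
    [[0,0,0],[0,0,0],1],
    [[0,0,0],[0,0,0],1],
    [[0,0,0],[0,0,0],1],
    [[0,0,0],[0,0,0],1],
    [[0,0,-3],[0,0,0],1],
    [[0,0,-7],[0,0,0],1],
    [[0,0,-11],[0,0,0],1],
    [[0,0,-14.3],[0,0,0],1],
    [[0,0,-14.3],[0,0,0],1],
  ],
  newtons=40,
)

```text
clock: 4.2
tool_pos: [0.5403, -0.2987, 0.3045]
eef_rot: [0.998, 0.069, 0.005, 0.002]
contact_force: [0.4, -0.5, -2.6]
opening: 0.162
finger_force: 40.0
```

Run:
```python
from h import *
plan((.599,.004,.30,94.7),(.599,.004,.24,94.7))
s=r.get_state();print(s['finger_force'],s['moment'])
```

```text
at [ 0.5403 -0.2987  0.3045] yaw 7.958135027909661 z [ 0.0094 -0.0042 -0.9999] F [ 0.3925 -0.5266 -2.5792] open 0.16214830690523963 t 4.2 q7 -1.0702850316808974
(0.599, 0.004, 0.3, 94.7) shift [ 10.   -29.17   0.38] turn [  0.63  -0.16 -86.74] rows 11.0
(0.599, 0.004, 0.24, 94.7) shift [0. 0. 6.] turn [0. 0. 0.] rows 2.0
39.99488937668502 [ 0.0615 -0.0166 -0.008 ]
```

Request:
carry_out(
  rows=[
    [[10.2,-29.0,0],[0,0,-86.7],1],
    [[10.2,-29.0,0],[0,0,-86.7],1],
    [[10.2,-29.0,0],[0,0,-86.7],1],
    [[10.2,-29.0,0],[0,0,-86.7],1],
    [[10.2,-29.0,0],[0,0,-86.7],1],
    [[10.2,-29.0,0],[0,0,-86.7],1],
    [[10.2,-29.0,0],[0,0,-86.7],1],
    [[10.2,-29.0,0],[0,0,-86.7],1],
    [[10.2,-29.0,0],[0,0,-86.7],1],
    [[10.2,-29.0,0],[0,0,-86.7],1],
    [[10.2,-29.0,0],[0,0,-86.7],1],
    [[10.2,-29.0,0],[0,0,-86.7],1],
  ],
)

```text
clock: 5.4
tool_pos: [0.5977, 0.0035, 0.2983]
eef_rot: [0.679, 0.734, -0.001, -0.001]
contact_force: [0.5, 0.8, -2.7]
opening: 0.153
finger_force: 40.0
```

Run:
```python
from h import *
S=snap("scene","carry1");plan((.599,.004,.30,94.7),(.599,.004,.22,94.7))
```

```text
at [0.5979 0.0036 0.2987] yaw 94.50576809234889 z [-0.0018 -0.     -1.    ] F [ 0.11   -0.2354 -2.7361] open 0.15309578168113447 t 5.45 q7 -0.32720873415445334
(0.599, 0.004, 0.3, 94.7) shift [ 0.03  0.11 -0.13] turn [-0.1  -0.01 -0.19] rows 1.0
(0.599, 0.004, 0.22, 94.7) shift [0. 0. 8.] turn [0. 0. 0.] rows 2.0
```

View pics/carry1.png

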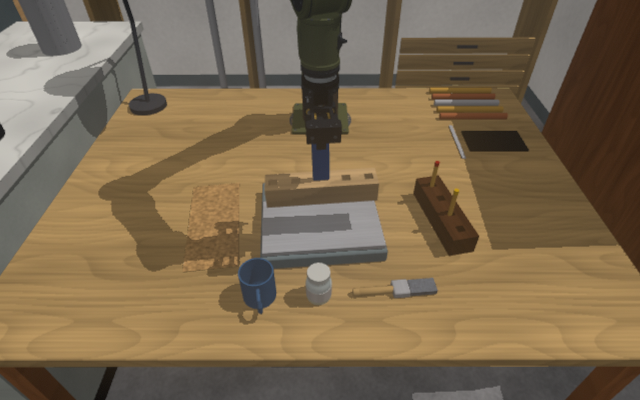

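The carrier hangs nearly level over the pan (its lower edge from (266,206) to (380,198)); the mat is bare at (215,225). Lowering.

Request:
carry_out(
  rows=[
    [[0,0.1,2.5],[0,0,-0.2],1],
    [[0,0.1,5],[0,0,-0.2],1],
    [[0,0.1,7],[0,0,-0.2],1],
    [[0,0.1,8],[0,0,-0.2],1],
    [[0,0.1,8.4],[0,0,-0.2],1],
    [[0,0.1,8.4],[0,0,-0.2],1],
    [[0,0.1,8.4],[0,0,-0.2],1],
  ],
)

```text
clock: 6.15
tool_pos: [0.6002, 0.004, 0.2167]
eef_rot: [0.677, 0.736, 0.001, 0.001]
contact_force: [-0.5, -0.6, -1.5]
opening: 0.155
finger_force: 40.0
```

Request:
carry_out(
  rows=[
    [[0,0,0.2],[0,0,0],1],
    [[0,0,0.4],[0,0,0],1],
    [[0,0,0.4],[0,0,0],1],
  ],
)

```text
clock: 6.45
tool_pos: [0.5994, 0.0037, 0.2117]
eef_rot: [0.676, 0.736, -0.0, 0.0]
contact_force: [0.5, -0.3, -3.2]
opening: 0.157
finger_force: 40.0
```

Request:
carry_out(
  rows=[
    [[0,0,0.2],[0,0,0],1],
    [[0,0,0.3],[0,0,0],1],
    [[0,0,0.3],[0,0,0],1],
  ],
)

```text
clock: 6.75
tool_pos: [0.5996, 0.0043, 0.209]
eef_rot: [0.676, 0.737, 0.0, 0.0]
contact_force: [0.1, 0.4, -0.1]
opening: 0.158
finger_force: 40.0
```

Request:
carry_out(
  rows=[
    [[0,0,0.1],[0,0,0],1],
    [[0,0,0.1],[0,0,0],1],
    [[0,0,0.1],[0,0,0],0.5],
    [[0,0,0.1],[0,0,0],0.5],
    [[0,0,0.1],[0,0,0],0.5],
    [[0,0,0.1],[0,0,0],0.5],
    [[0,0,0.1],[0,0,0],0.5],
    [[0,0,-3],[0,0,0],0.5],
    [[0,0,-7],[0,0,0],0.5],
    [[0,0,-10],[0,0,0],0.5],
  ],
)

```text
clock: 7.75
tool_pos: [0.5998, 0.004, 0.3107]
eef_rot: [0.676, 0.737, 0.001, 0.0]
contact_force: [0.8, 0.3, 0.6]
opening: 0.5
finger_force: 0.0
```

Run:
```python
from h import *
plan((.441,.091,.31,4.7),(.441,.091,.06,4.7))
S=snap("scene");T=snap("top")
# mat in S
a=S['image'][130:280,170:410,::-1]
cv2.imwrite('pics/placed.png',cv2.resize(a,None,fx=3.3,fy=3.3,interpolation=2))
```

```text
at [0.5998 0.004  0.3107] yaw 94.87876916427197 z [ 0.0014  0.0003 -1.    ] F [0.7633 0.2703 0.5973] open 0.5000366437920938 t 7.75 q7 -0.31492194839896553
(0.441, 0.091, 0.31, 4.7) shift [ 10.02 -15.08   0.05] turn [ 0.05 -0.07 90.18] rows 11.0
(0.441, 0.091, 0.06, 4.7) shift [ 0.  0. 25.] turn [0. 0. 0.] rows 5.0
```

View pics/placed.png

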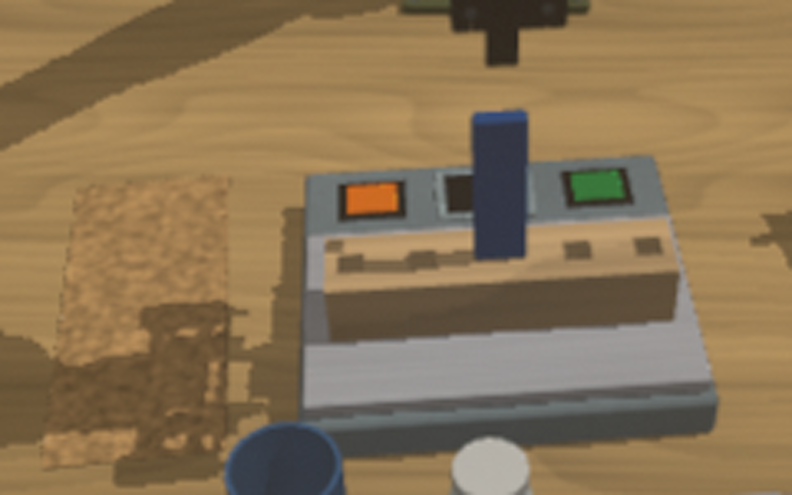

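The carrier stands square on the pan: handle base at (500,255), both keys in view at (370,200) and (597,187). Now to the tare key.

Request:
carry_out(
  rows=[
    [[10,-15.1,0],[0,0,90.2],1],
    [[10,-15.1,0],[0,0,90.2],1],
    [[10,-15.1,0],[0,0,90.2],1],
    [[10,-15.1,0],[0,0,90.2],1],
    [[10,-15.1,0],[0,0,90.2],1],
    [[10,-15.1,0],[0,0,90.2],1],
    [[10,-15.1,0],[0,0,90.2],1],
    [[10,-15.1,0],[0,0,90.2],1],
    [[10,-15.1,0],[0,0,90.2],1],
    [[10,-15.1,0],[0,0,90.2],1],
    [[10,-15.1,0],[0,0,90.2],1],
    [[10,-15.1,0],[0,0,90.2],1],
  ],
)

```text
clock: 9.05
tool_pos: [0.44, 0.0904, 0.3081]
eef_rot: [0.999, 0.041, -0.001, 0.0]
contact_force: [0.1, -1.0, 0.2]
opening: 0.003
finger_force: 0.0
```

Run:
```python
from h import *
plan((.441,.091,.31,4.7),(.441,.091,.06,4.7))
S=snap("scene")
m=np.array([onz(S,(170+x/3.3,130+y/3.3),.004) for x,y in[(80,178),(228,178),(226,465),(43,463)]])
print("mat S",m.mean(0),np.linalg.norm(m-np.roll(m,-1,0),axis=1),yaw(m[2]+m[3]-m[0]-m[1]))
```

```text
at [0.44   0.0904 0.3081] yaw 4.670852140940568 z [-0.0011 -0.0009 -1.    ] F [ 0.0641 -0.9672  0.2436] open 0.002822147699378267 t 9.05 q7 -1.880976998506614
(0.441, 0.091, 0.31, 4.7) shift [ 0.1  -0.05 -0.19] turn [ 0.05  0.07 -0.03] rows 1.0
(0.441, 0.091, 0.06, 4.7) shift [ 0.  0. 25.] turn [0. 0. 0.] rows 5.0
mat S [ 0.5535 -0.2964  0.004 ] [0.1389 0.339  0.1392 0.3373] 8.048111456192073
```

Request:
carry_out(
  rows=[
    [[0.1,0,5],[0,0,0],1],
    [[0.1,0,10],[0,0,0],1],
    [[0.1,0,15],[0,0,0],1],
    [[0.1,0,19],[0,0,0],1],
    [[0.1,0,22],[0,0,0],1],
    [[0.1,0,24],[0,0,0],1],
    [[0.1,0,25.3],[0,0,0],1],
    [[0.1,0,25.3],[0,0,0],1],
    [[0.1,0,25.3],[0,0,0],1],
    [[0.1,0,25.3],[0,0,0],1],
  ],
)

```text
clock: 10.1
tool_pos: [0.4419, 0.0908, 0.0564]
eef_rot: [0.999, 0.041, 0.001, -0.0]
contact_force: [-0.0, -0.1, 0.7]
opening: 0.003
finger_force: 0.0
```

Run:
```python
from h import *
plan((.441,.091,.046,4.7))
S=snap("scene","k1")
cv2.imwrite('pics/key1.png',cv2.resize(S['image'][130:260,250:410,::-1],None,fx=3.6,fy=3.6,interpolation=2))
```

```text
at [0.4419 0.0908 0.0564] yaw 4.699265464880478 z [ 0.0012  0.0005 -1.    ] F [-0.0213 -0.1339  0.7201] open 0.0027523547570038583 t 10.1 q7 -1.9883114499756172
(0.441, 0.091, 0.046, 4.7) shift [-0.09 -0.03  1.04] turn [-0.02 -0.07 -0.  ] rows 1.0
```

View pics/key1.png

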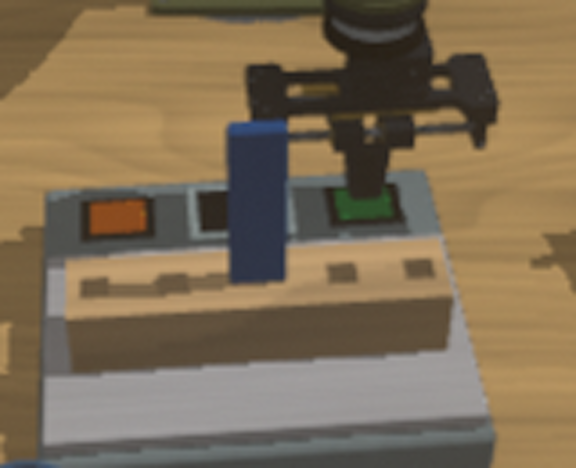

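The closed fingertips hover over the green pad (tip at (365,195), pad centre (365,205)). Now press gently in small steps.

Request:
carry_out(
  rows=[
    [[0,0,0.5],[0,0,0],1],
    [[0,0,0.8],[0,0,0],1],
    [[0,0,1.0],[0,0,0],1],
    [[0,0,1.0],[0,0,0],1],
    [[0,0,1.0],[0,0,0],1],
  ],
)

```text
clock: 10.65
tool_pos: [0.4414, 0.0907, 0.0456]
eef_rot: [0.999, 0.041, -0.0, 0.0]
contact_force: [0.1, -0.2, 0.0]
opening: 0.005
finger_force: 0.0
```

Request:
carry_out(
  rows=[
    [[0,0,0.1],[0,0,0],1],
    [[0,0,0.2],[0,0,0],1],
    [[0,0,0.2],[0,0,0],1],
  ],
)

```text
clock: 10.95
tool_pos: [0.4416, 0.0907, 0.0438]
eef_rot: [0.999, 0.041, 0.0, 0.0]
contact_force: [-0.6, -0.5, 3.5]
opening: 0.007
finger_force: 1.3
```

Request:
carry_out(
  rows=[
    [[0,0,0.1],[0,0,0],1],
    [[0,0,0.1],[0,0,0],1],
    [[0,0,0.1],[0,0,0],1],
  ],
)

```text
clock: 11.25
tool_pos: [0.4416, 0.0907, 0.043]
eef_rot: [0.999, 0.041, 0.0, 0.0]
contact_force: [-0.3, 0.1, 6.1]
opening: 0.002
finger_force: 2.8
```

Request:
carry_out(
  rows=[
    [[0,0,0.1],[0,0,0],1],
    [[0,0,0.1],[0,0,0],1],
    [[0,0,0.1],[0,0,0],1],
    [[0,0,0.1],[0,0,0],1],
    [[0,0,0.1],[0,0,0],1],
  ],
)

```text
clock: 11.75
tool_pos: [0.4416, 0.0907, 0.0429]
eef_rot: [0.999, 0.041, 0.001, -0.0]
contact_force: [-1.7, -1.0, 16.9]
opening: 0.002
finger_force: 8.5
```

Run:
```python
from h import *
plan()
S=snap("scene");cv2.imwrite('pics/disp.png',cv2.resize(S['image'][170:210,255:375,::-1],None,fx=5,fy=5,interpolation=2))
```

```text
at [0.4416 0.0907 0.0429] yaw 4.679556385993443 z [ 0.0013  0.0001 -1.    ] F [-1.676  -0.9845 16.9306] open 0.0018825890022947849 t 11.75 q7 -1.9982218499269082
```

Request:
carry_out(
  rows=[
    [[0,0,-2],[0,0,0],1],
    [[0,0,-6],[0,0,0],1],
    [[0,0,-11],[0,0,0],1],
    [[0,0,-16],[0,0,0],1],
    [[0,0,-21],[0,0,0],0.4],
    [[0,0,-25],[0,0,0],0.4],
  ],
)

```text
clock: 12.4
tool_pos: [0.4414, 0.0907, 0.2945]
eef_rot: [0.999, 0.041, 0.001, -0.0]
contact_force: [0.7, -0.2, 0.0]
opening: 0.166
finger_force: 0.0
```

Run:
```python
from h import *
plan((.4525,.324,.25,94.7),(.4525,.324,.09,94.7))
S=snap("scene")
for n in("red","yellow"): print(n,[b[:2] for b in blobs(S,*COL[n],box=(410,150,485,220))])
b=blobs(S,(20,150,110),(255,255,255),amin=1)
cv2.imwrite('pics/disp.png',cv2.resize(S['image'][170:260,255:395,::-1],None,fx=5,fy=5,interpolation=2))
```

```text
at [0.4414 0.0907 0.2945] yaw 4.66719726579041 z [ 0.0021  0.0006 -1.    ] F [ 0.6778 -0.191   0.012 ] open 0.16597659363099537 t 12.4 q7 -1.907423364343281
(0.4525, 0.324, 0.25, 94.7) shift [  2.99 -23.16   4.47] turn [  0.08  -0.11 -90.03] rows 11.0
(0.4525, 0.324, 0.09, 94.7) shift [ 0.  0. 16.] turn [0. 0. 0.] rows 4.0
red [(9, array([437., 162.]))]
yellow [(8, array([456.25, 190.  ]))]
```

Request:
carry_out(
  rows=[
    [[3,-23.2,4.5],[0,0,-90],0.4],
    [[3,-23.2,4.5],[0,0,-90],0.4],
    [[3,-23.2,4.5],[0,0,-90],0.4],
    [[3,-23.2,4.5],[0,0,-90],0.4],
    [[3,-23.2,4.5],[0,0,-90],0.4],
    [[3,-23.2,4.5],[0,0,-90],0.4],
    [[3,-23.2,4.5],[0,0,-90],0.4],
    [[3,-23.2,4.5],[0,0,-90],0.4],
    [[3,-23.2,4.5],[0,0,-90],0.4],
    [[3,-23.2,4.5],[0,0,-90],0.4],
    [[3,-23.2,4.5],[0,0,-90],0.4],
    [[3,-23.2,4.5],[0,0,-90],0.4],
  ],
)

```text
clock: 13.65
tool_pos: [0.4522, 0.3239, 0.2459]
eef_rot: [0.678, 0.735, -0.001, -0.0]
contact_force: [0.3, -0.1, 0.1]
opening: 0.6
finger_force: 0.0
```

Run:
```python
from h import *
plan((.4525,.324,.25,94.7),(.4525,.324,.09,94.7))
S=snap("scene");T=snap("top")
print(proj(S,(.4525,.324,.138)),proj(S,r.get_state()['tool_pos']))
a=S['image'][90:240,370:500,::-1];b=T['image'][150:300,150:280,::-1]
cv2.imwrite('pics/rod1.png',cv2.resize(np.hstack([a,b]),None,fx=3,fy=3,interpolation=2))
```

```text
at [0.4522 0.3239 0.2459] yaw 94.67256866812022 z [-0.0013 -0.0006 -1.    ] F [ 0.3488 -0.1435  0.0598] open 0.5998057160469368 t 13.65 q7 -1.0679220291675524
(0.4525, 0.324, 0.25, 94.7) shift [ 0.01  0.03 -0.41] turn [-0.08  0.03 -0.03] rows 1.0
(0.4525, 0.324, 0.09, 94.7) shift [ 0.  0. 16.] turn [0. 0. 0.] rows 4.0
[437.4955 162.0861] [445.3364 128.5459]
```

View pics/rod1.png

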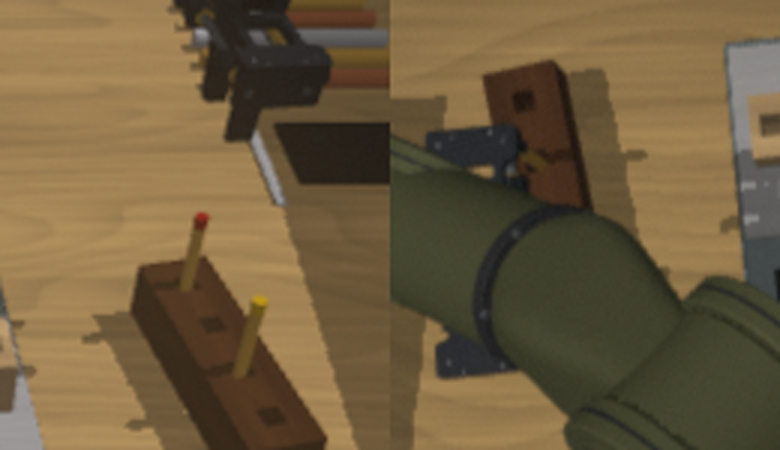

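The open fingers are above the red rod (fingertip at (237,135), rod top at (201,220), below it along the projection).

Request:
carry_out(
  rows=[
    [[0,0,4],[0,0,0],0.4],
    [[0,0,8],[0,0,0],0.4],
    [[0,0,12],[0,0,0],0.4],
    [[0,0,14.5],[0,0,0],0.4],
    [[0,0,15.6],[0,0,0],0.4],
    [[0,0,15.6],[0,0,0],0.4],
    [[0,0,15.6],[0,0,0],0.4],
  ],
)

```text
clock: 14.45
tool_pos: [0.453, 0.3251, 0.0916]
eef_rot: [0.678, 0.735, 0.001, 0.0]
contact_force: [-0.5, -0.0, -0.0]
opening: 0.597
finger_force: 0.0
```

Request:
carry_out(
  rows=[
    [[0,0,0],[0,0,0],1],
    [[0,0,0],[0,0,0],1],
    [[0,0,0],[0,0,0],1],
    [[0,0,0],[0,0,0],1],
    [[0,0,0],[0,0,0],1],
    [[0,0,0],[0,0,0],1],
    [[0,0,0],[0,0,0],1],
    [[0,0,0],[0,0,0],1],
    [[0,0,0],[0,0,0],1],
  ],
  newtons=30,
)

```text
clock: 15.35
tool_pos: [0.4525, 0.3244, 0.0908]
eef_rot: [0.678, 0.735, -0.0, 0.0]
contact_force: [-0.7, -0.4, 1.6]
opening: 0.126
finger_force: 30.0
```

Request:
carry_out(
  rows=[
    [[0,0,-2],[0,0,0],1],
    [[0,0,-5],[0,0,0],1],
    [[0,0,-9],[0,0,0],1],
    [[0,0,-13],[0,0,0],1],
    [[0,0,-17],[0,0,0],1],
    [[0,0,-17],[0,0,0],1],
    [[0,0,-17],[0,0,0],1],
  ],
)

```text
clock: 16.05
tool_pos: [0.4526, 0.3242, 0.2608]
eef_rot: [0.678, 0.735, 0.0, 0.0]
contact_force: [-0.4, 0.1, -1.9]
opening: 0.128
finger_force: 30.0
```

Run:
```python
from h import *
S=snap("scene");T=snap("top");c0=np.array([.5995,.0042]);a=np.radians(94.8)
for n,d in(("S",S),("T",T)):
    P=[]
    for x in(-.115,-.06,.06,.115):
        e=np.r_[c0+x*np.array([np.cos(a),np.sin(a)]),.11]; u=proj(d,e); g=dark(d,u,5)
        P.append(onz(d,g,.11)); print(n,u,g,P[-1],(P[-1]-e)[:2])
t=blobs(S,*COL['red'])[:1]; print([b[:2] for b in t], onz(S,t[0][1],.305))
plan()
a=S['image'][60:240,270:470,::-1];b=T['image'][110:290,240:440,::-1]
cv2.imwrite('pics/rod2.png',cv2.resize(np.hstack([a,b]),None,fx=2,fy=2,interpolation=2))
```

```text
S [276.0146 208.9853] [276.0848 209.4911] [ 0.611  -0.1101  0.11  ] [0.0018 0.0003]
S [297.7884 207.6996] [297.9855 208.2398] [ 0.6065 -0.055   0.11  ] [0.002  0.0006]
S [344.8348 204.9218] [344.9545 205.5184] [0.5967 0.0642 0.11  ] [0.0022 0.0002]
S [366.1896 203.6608] [366.0775 204.1326] [0.5916 0.1184 0.11  ] [ 0.0018 -0.0004]
T [358.9794 182.5745] [358.4063 182.2874] [ 0.61   -0.1088  0.11  ] [0.0009 0.0016]
T [339.5751 184.5812] [339.6366 184.0093] [ 0.6062 -0.0558  0.11  ] [ 0.0016 -0.0002]
T [297.0605 188.9778] [296.3299 188.4893] [0.5959 0.066  0.11  ] [0.0014 0.002 ]
T [277.4928 191.0015] [276.5991 190.4903] [0.5914 0.1213 0.11  ] [0.0015 0.0025]Traceback (most recent call last):
  File "<stdin>", line 8, in <module>
IndexError: list index out of range
```

Run:
```python
from h import *
plan((.591,.1195,.25,94.7),(.591,.1195,.20,94.7))
```

```text
at [0.4519 0.3232 0.2591] yaw 94.66773483751061 z [-0.0021 -0.0026 -1.    ] F [ 0.6826 -0.1845 -1.5807] open 0.12749799220684443 t 16.15 q7 -1.0579156353751076
(0.591, 0.1195, 0.25, 94.7) shift [-21.43  12.21   0.93] turn [-0.13  0.14 -0.03] rows 5.0
(0.591, 0.1195, 0.2, 94.7) shift [0. 0. 5.] turn [0. 0. 0.] rows 1.0
```

Request:
carry_out(
  rows=[
    [[-5,2.8,0.5],[0,0,0],1],
    [[-10,5.7,1],[0,0,0],1],
    [[-15,8.5,1],[0,0,0],1],
    [[-19,10.8,1],[0,0,0],1],
    [[-21.4,12.2,1],[0,0,0],1],
    [[-21.4,12.2,1],[0,0,0],1],
    [[-21.4,12.2,1],[0,0,0],1],
    [[-21.4,12.2,1],[0,0,0],1],
    [[-21.4,12.2,1],[0,0,0],1],
  ],
)

```text
clock: 17.05
tool_pos: [0.5903, 0.1229, 0.2503]
eef_rot: [0.676, 0.736, -0.0, -0.001]
contact_force: [0.2, -0.1, -1.3]
opening: 0.12
finger_force: 30.0
```

Run:
```python
from h import *
S=snap("scene");T=snap("top");plan((.591,.1195,.25,94.7),(.591,.1195,.2,94.7))
p=r.get_state()['tool_pos']
print("expect bottom",proj(S,(p[0],p[1],p[2]-.08)),"socket",proj(S,(.591,.1195,.11)),proj(T,(.591,.1195,.11)),"tcp",proj(S,p))
a=S['image'][80:230,320:420,::-1];b=T['image'][120:270,230:330,::-1]
cv2.imwrite('pics/rod2.png',cv2.resize(np.hstack([a,b]),None,fx=4,fy=4,interpolation=2))
```

```text
at [0.5908 0.1225 0.2506] yaw 94.82698836323777 z [-0.0005  0.0002 -1.    ] F [-0.0352  0.0498 -2.029 ] open 0.12192020029634323 t 17.15 q7 -0.6283549303046378
(0.591, 0.1195, 0.25, 94.7) shift [-0.3  -0.    0.06] turn [-0.03 -0.01  0.13] rows 1.0
(0.591, 0.1195, 0.2, 94.7) shift [0. 0. 5.] turn [0. 0. 0.] rows 1.0
expect bottom [369.4596 185.8838] socket [366.4995 203.9603] [277.2377 190.6128] tcp [372.0703 159.7733]
```

View pics/rod2.png

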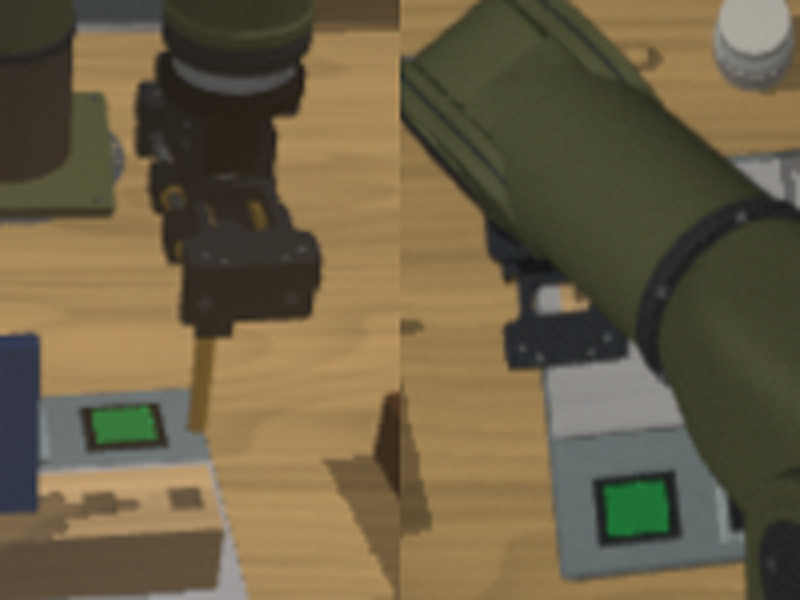

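The rod hangs upright, its bottom at (197,430) left crop = px (369,187); socket mouth at (186,497) = px (366.5,204). It needs about 3 mm towards -y.

Request:
carry_out(
  rows=[
    [[-0.3,0,0],[0,0,0],1],
    [[-0.3,0,2],[0,0,0],1],
    [[-0.3,0,4],[0,0,0],1],
    [[-0.3,0,5],[0,0,0],1],
    [[-0.3,0,5],[0,0,0],1],
    [[-0.3,0,5],[0,0,0],1],
  ],
)

```text
clock: 17.75
tool_pos: [0.5921, 0.1184, 0.2012]
eef_rot: [0.678, 0.735, 0.0, 0.0]
contact_force: [-0.0, -0.2, -0.7]
opening: 0.127
finger_force: 30.0
```

Run:
```python
from h import *
S=snap("scene");plan((.591,.1195,.25,94.7),(.591,.1195,.2,94.7))
cv2.imwrite('pics/rod3.png',cv2.resize(S['image'][170:230,320:400,::-1],None,fx=7,fy=7,interpolation=2))
```

```text
at [0.5923 0.1185 0.2016] yaw 94.67946650495598 z [ 0.0015  0.0006 -1.    ] F [ 0.4181  0.4038 -1.2521] open 0.12544918350575401 t 17.8 q7 -0.6671657779250094
(0.591, 0.1195, 0.25, 94.7) shift [ 0.11 -0.11 -4.84] turn [ 0.09 -0.03 -0.02] rows 1.0
(0.591, 0.1195, 0.2, 94.7) shift [0. 0. 5.] turn [0. 0. 0.] rows 1.0
```

View pics/rod3.png

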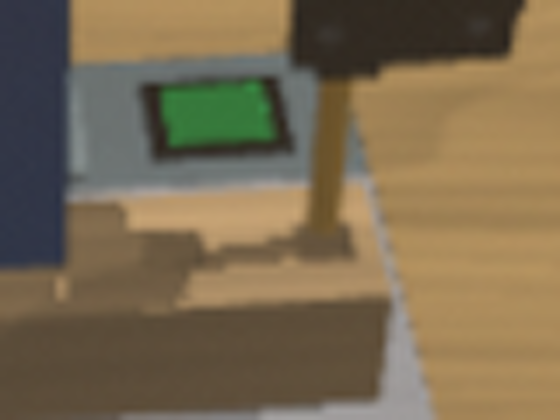

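The rod's bottom (321,230) is just over the socket mouth (centred (327,243)); about 1-2 mm to +y is wanted.

Request:
carry_out(
  rows=[
    [[0.1,0,0.5],[0,0,0],1],
    [[0.1,0,1.2],[0,0,0],1],
    [[0.1,0,2],[0,0,0],1],
    [[0.1,0,2.5],[0,0,0],1],
    [[0.1,0,2.5],[0,0,0],1],
  ],
)

```text
clock: 18.3
tool_pos: [0.591, 0.1187, 0.1746]
eef_rot: [0.678, 0.735, -0.001, -0.0]
contact_force: [-0.1, 0.1, -1.1]
opening: 0.123
finger_force: 30.0
```

Request:
carry_out(
  rows=[
    [[0,0,1],[0,0,0],1],
    [[0,0,2],[0,0,0],1],
    [[0,0,2.4],[0,0,0],1],
    [[0,0,2.4],[0,0,0],1],
  ],
)

```text
clock: 18.7
tool_pos: [0.5911, 0.1188, 0.1507]
eef_rot: [0.678, 0.735, -0.001, -0.0]
contact_force: [-0.0, -0.9, -0.9]
opening: 0.132
finger_force: 30.0
```

Request:
carry_out(
  rows=[
    [[0,0,0.2],[0,0,0],1],
    [[0,0,0.4],[0,0,0],1],
    [[0,0,0.4],[0,0,0],1],
  ],
)

```text
clock: 19.0
tool_pos: [0.5917, 0.119, 0.1477]
eef_rot: [0.678, 0.735, -0.0, 0.0]
contact_force: [0.1, -0.0, -0.5]
opening: 0.128
finger_force: 30.0
```

Request:
carry_out(
  rows=[
    [[0,0,0],[0,0,0],0.5],
    [[0,0,0],[0,0,0],0.5],
    [[0,0,0],[0,0,0],0.5],
    [[0,0,0],[0,0,0],0.5],
    [[0,0,0],[0,0,0],0.5],
    [[0,0,-3],[0,0,0],0.5],
    [[0,0,-7],[0,0,0],0.5],
    [[0,0,-10.5],[0,0,0],0.5],
    [[0,0,-10.5],[0,0,0],0.5],
  ],
)

```text
clock: 19.9
tool_pos: [0.5943, 0.1208, 0.2578]
eef_rot: [0.678, 0.735, 0.004, 0.002]
contact_force: [0.1, -0.2, 0.9]
opening: 0.499
finger_force: 0.0
```

Run:
```python
from h import *
S=snap("scene");plan((.570,.350,.25,94.7),(.570,.350,.09,94.7))
for n in("red","yellow"): print(n,[b[:2] for b in blobs(S,*COL[n],box=(330,120,485,220),amin=3)])
print(proj(S,(.591,.1195,.187)),proj(S,(.5695,.35,.138)))
```

```text
at [0.593  0.1198 0.2552] yaw 94.6597748145281 z [ 0.0051  0.0016 -1.    ] F [ 0.1321 -0.3651  0.4994] open 0.49997871026070295 t 19.95 q7 -0.6242742671153476
(0.57, 0.35, 0.25, 94.7) shift [23.13 -0.43  0.55] turn [ 0.3  -0.07 -0.04] rows 5.0
(0.57, 0.35, 0.09, 94.7) shift [ 0.  0. 16.] turn [0. 0. 0.] rows 4.0
red [(14, array([368.4286, 180.4286]))]
yellow [(8, array([456.25, 190.  ]))]
[368.7536 180.8237] [457.1373 190.0416]
```

Request:
carry_out(
  rows=[
    [[5,0,0],[0,0,0],0.4],
    [[10,-0.1,0],[0,0,0],0.4],
    [[15,-0.2,0],[0,0,0],0.4],
    [[20,-0.3,0],[0,0,0],0.4],
    [[23.2,-0.3,0],[0,0,0],0.4],
    [[23.2,-0.3,0],[0,0,0],0.4],
    [[23.2,-0.3,0],[0,0,0],0.4],
    [[23.2,-0.3,0],[0,0,0],0.4],
  ],
)

```text
clock: 20.75
tool_pos: [0.5704, 0.3475, 0.2516]
eef_rot: [0.679, 0.735, -0.001, 0.001]
contact_force: [0.9, -0.5, -0.5]
opening: 0.602
finger_force: 0.0
```

Run:
```python
from h import *
plan((.5695,.350,.09,94.7))
```

```text
at [0.5704 0.3475 0.2516] yaw 94.54524557755558 z [-0.0006 -0.0031 -1.    ] F [ 0.9081 -0.4761 -0.5021] open 0.601968967271832 t 20.75 q7 -0.9107477709887876
(0.5695, 0.35, 0.09, 94.7) shift [ 0.31 -0.06 16.16] turn [-0.05  0.18 -0.15] rows 4.0
```

Request:
carry_out(
  rows=[
    [[0.2,0,4],[0,0,0],0.4],
    [[0.2,0,8],[0,0,0],0.4],
    [[0.2,0,12],[0,0,0],0.4],
    [[0.2,0,15],[0,0,0],0.4],
    [[0.2,0,16.2],[0,0,0],0.4],
    [[0.2,0,16.2],[0,0,0],0.4],
    [[0.2,0,16.2],[0,0,0],0.4],
  ],
)

```text
clock: 21.45
tool_pos: [0.5707, 0.352, 0.0921]
eef_rot: [0.678, 0.735, 0.001, 0.0]
contact_force: [0.5, 0.7, 0.6]
opening: 0.601
finger_force: 0.0
```

Request:
carry_out(
  rows=[
    [[0,0,0],[0,0,0],1],
    [[0,0,0],[0,0,0],1],
    [[0,0,0],[0,0,0],1],
    [[0,0,0],[0,0,0],1],
    [[0,0,0],[0,0,0],1],
    [[0,0,0],[0,0,0],1],
    [[0,0,0],[0,0,0],1],
    [[0,0,0],[0,0,0],1],
    [[0,0,0],[0,0,0],1],
  ],
  newtons=30,
)

```text
clock: 22.35
tool_pos: [0.5695, 0.3521, 0.0908]
eef_rot: [0.678, 0.735, -0.0, -0.0]
contact_force: [-0.2, 0.1, 2.6]
opening: 0.124
finger_force: 30.0
```

Request:
carry_out(
  rows=[
    [[0,0,-2],[0,0,0],1],
    [[0,0,-6],[0,0,0],1],
    [[0,0,-10],[0,0,0],1],
    [[0,0,-15],[0,0,0],1],
    [[0,0,-20],[0,0,0],1],
    [[0,0,-24],[0,0,0],1],
    [[0,0,-27.5],[0,0,0],1],
    [[0,0,-27.5],[0,0,0],1],
    [[0,0,-27.5],[0,0,0],1],
  ],
)

```text
clock: 23.25
tool_pos: [0.5696, 0.3519, 0.3656]
eef_rot: [0.678, 0.735, 0.0, 0.0]
contact_force: [-0.4, -0.1, -2.2]
opening: 0.123
finger_force: 30.0
```

Run:
```python
from h import *
plan((.6105,-.1095,.366,94.7))
S=snap("scene"); t=blobs(S,*COL['red'],box=(330,120,420,220),amin=3); print([b[:2] for b in t])
c0=np.array([.601,.0052]);a=np.radians(94.8)
for x in(-.115,-.06,.06,.115):
    e=np.r_[c0+x*np.array([np.cos(a),np.sin(a)]),.11]; u=proj(S,e); g=dark(S,u,5); print(u,g,(onz(S,g,.11)-e)[:2])
```

```text
at [0.5696 0.3519 0.3656] yaw 94.67771212439587 z [ 0.0006 -0.0003 -1.    ] F [-0.3814 -0.0765 -2.1688] open 0.12274495223728482 t 23.25 q7 -0.8456895079088673
(0.6105, -0.1095, 0.366, 94.7) shift [-46.32   0.31  -0.03] turn [ 0.03  0.02 -0.02] rows 10.0
[(9, array([368., 180.]))]
[276.363  209.3962] [nan nan] [nan nan]
[298.1586 208.1079] [nan nan] [nan nan]
[345.2517 205.3244] [347.7273 206.6364] [0.0049 0.0061]
[366.6274 204.0609] [nan nan] [nan nan]h.py:36: RuntimeWarning: invalid value encountered in divide
  return np.array([(k*x).sum(),(k*y).sum()])/k.sum()
```

Request:
carry_out(
  rows=[
    [[-5,0,0],[0,0,0],1],
    [[-10,0.1,0],[0,0,0],1],
    [[-15,0.1,0],[0,0,0],1],
    [[-20,0.1,0],[0,0,0],1],
    [[-25,0.2,0],[0,0,0],1],
    [[-30,0.2,0],[0,0,0],1],
    [[-35,0.2,0],[0,0,0],1],
    [[-40,0.3,0],[0,0,0],1],
    [[-44,0.3,0],[0,0,0],1],
    [[-46.3,0.3,0],[0,0,0],1],
    [[-46.3,0.3,0],[0,0,0],1],
    [[-46.3,0.3,0],[0,0,0],1],
  ],
)

```text
clock: 24.5
tool_pos: [0.6094, -0.109, 0.3638]
eef_rot: [0.678, 0.735, -0.001, -0.002]
contact_force: [-0.4, 0.7, -0.1]
opening: 0.125
finger_force: 30.0
```

Request:
carry_out(
  rows=[
    [[0,0,0],[0,0,0],1],
    [[0,0,4],[0,0,0],1],
    [[0,0,8],[0,0,0],1],
    [[0,0,12],[0,0,0],1],
    [[0,0,15],[0,0,0],1],
    [[0,0,15.6],[0,0,0],1],
    [[0,0,15.6],[0,0,0],1],
    [[0,0,15.6],[0,0,0],1],
  ],
)

```text
clock: 25.3
tool_pos: [0.6117, -0.1081, 0.2115]
eef_rot: [0.677, 0.736, 0.001, 0.001]
contact_force: [0.1, -0.7, -1.3]
opening: 0.131
finger_force: 30.0
```

Run:
```python
from h import *
S=snap("scene");plan((.6105,-.1095,.2,94.7))
cv2.imwrite('pics/rod4.png',cv2.resize(S['image'][165:225,250:390,::-1],None,fx=5.7,fy=5.7,interpolation=2))
```

```text
at [ 0.6118 -0.1084  0.2118] yaw 94.7078642221159 z [ 0.0039  0.0001 -1.    ] F [ 0.4177 -0.1946 -0.8352] open 0.12618430778559755 t 25.35 q7 -0.2633191913744748
(0.6105, -0.1095, 0.2, 94.7) shift [-0.1  -0.14  1.18] turn [0.22 0.01 0.01] rows 1.0
```

View pics/rod4.png

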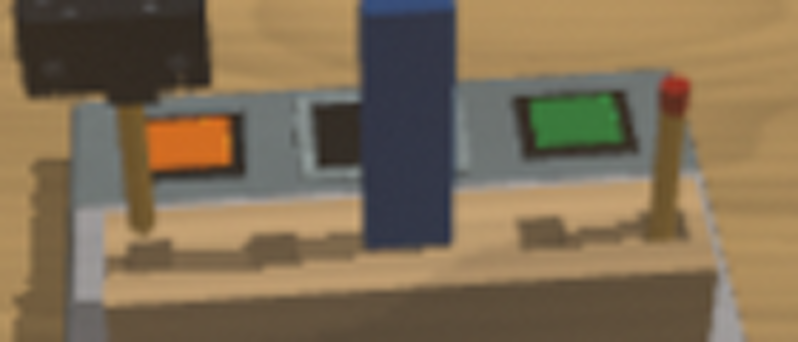

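The red rod stands in the right socket; the yellow rod's bottom (143,230) is just above the left socket (150,254).

Request:
carry_out(
  rows=[
    [[0,0,0.8],[0,0,0],1],
    [[0,0,1.6],[0,0,0],1],
    [[0,0,2.4],[0,0,0],1],
    [[0,0,3.2],[0,0,0],1],
    [[0,0,3.5],[0,0,0],1],
    [[0,0,3.5],[0,0,0],1],
  ],
)

```text
clock: 25.95
tool_pos: [0.6099, -0.1092, 0.1739]
eef_rot: [0.678, 0.735, -0.0, -0.001]
contact_force: [-0.0, -0.3, 0.1]
opening: 0.123
finger_force: 30.0
```

Request:
carry_out(
  rows=[
    [[0,0,1],[0,0,0],1],
    [[0,0,2],[0,0,0],1],
    [[0,0,2.6],[0,0,0],1],
    [[0,0,2.8],[0,0,0],1],
    [[0,0,2.8],[0,0,0],1],
  ],
)

```text
clock: 26.45
tool_pos: [0.6101, -0.1091, 0.1462]
eef_rot: [0.678, 0.735, -0.0, -0.0]
contact_force: [0.7, 0.8, -1.2]
opening: 0.127
finger_force: 30.0
```

Going in freely. Release and rise, then close the fingers.

Request:
carry_out(
  rows=[
    [[0,0,0],[0,0,0],0.5],
    [[0,0,0],[0,0,0],0.5],
    [[0,0,0],[0,0,0],0.5],
    [[0,0,0],[0,0,0],0.5],
    [[0,0,0],[0,0,0],0.5],
    [[0,0,-3],[0,0,0],0.5],
    [[0,0,-7],[0,0,0],0.5],
    [[0,0,-12],[0,0,0],0.5],
    [[0,0,-17],[0,0,0],0.5],
    [[0,0,-17],[0,0,0],1],
  ],
)

```text
clock: 27.45
tool_pos: [0.6143, -0.1081, 0.3244]
eef_rot: [0.678, 0.735, 0.005, 0.005]
contact_force: [0.8, -0.6, 0.6]
opening: 0.428
finger_force: 0.0
```

Run:
```python
from h import *
S=snap("scene");plan((.458,-.109,.31,4.7),(.458,-.109,.054,4.7))
for n in("red","yellow"): print(n,[b[:2] for b in blobs(S,*COL[n],box=(255,120,485,220),amin=3)])
print(proj(S,(.6105,-.1095,.187)),[b[:2] for b in blobs(S,*COL['orange'],box=(255,160,400,220))])
```

```text
at [ 0.6124 -0.1087  0.3207] yaw 94.6548672324351 z [ 0.0082 -0.0005 -1.    ] F [ 0.6735 -0.3392 -0.3332] open 0.38676188802518363 t 27.5 q7 -0.18263198571305317
(0.458, -0.109, 0.31, 4.7) shift [  1.22 -15.4    0.95] turn [ 0.42 -0.31 89.95] rows 11.0
(0.458, -0.109, 0.054, 4.7) shift [ 0.   0.  25.6] turn [0. 0. 0.] rows 6.0
red [(10, array([368.2, 180. ]))]
yellow [(3, array([271.6667, 184.6667]))]
[273.9069 186.1901] [(127, array([282.252, 189.685]))]
```

Request:
carry_out(
  rows=[
    [[1.2,-15.2,0.5],[0,0,90],1],
    [[1.2,-15.2,0.5],[0,0,90],1],
    [[1.2,-15.2,0.5],[0,0,90],1],
    [[1.2,-15.2,0.5],[0,0,90],1],
    [[1.2,-15.2,0.5],[0,0,90],1],
    [[1.2,-15.2,0.5],[0,0,90],1],
    [[1.2,-15.2,0.5],[0,0,90],1],
    [[1.2,-15.2,0.5],[0,0,90],1],
    [[1.2,-15.2,0.5],[0,0,90],1],
    [[1.2,-15.2,0.5],[0,0,90],1],
    [[1.2,-15.2,0.5],[0,0,90],1],
    [[1.2,-15.2,0.5],[0,0,90],1],
  ],
)

```text
clock: 28.7
tool_pos: [0.457, -0.1096, 0.3107]
eef_rot: [0.999, 0.041, -0.001, 0.0]
contact_force: [-0.3, 0.1, -1.0]
opening: 0.002
finger_force: 0.0
```

Run:
```python
from h import *
plan((.458,-.109,.054,4.7))
```

```text
at [ 0.457  -0.1096  0.3107] yaw 4.669499170218347 z [-0.0024 -0.0002 -1.    ] F [-0.2505  0.1039 -1.0395] open 0.0023322728239244125 t 28.7 q7 -1.503388451843889
(0.458, -0.109, 0.054, 4.7) shift [ 0.17 -0.05 25.67] turn [-0.    0.14 -0.03] rows 6.0
```

Request:
carry_out(
  rows=[
    [[0.1,0,5],[0,0,0],1],
    [[0.1,0,10],[0,0,0],1],
    [[0.1,0,15],[0,0,0],1],
    [[0.1,0,19],[0,0,0],1],
    [[0.1,0,22],[0,0,0],1],
    [[0.1,0,24],[0,0,0],1],
    [[0.1,0,25.3],[0,0,0],1],
    [[0.1,0,25.3],[0,0,0],1],
    [[0.1,0,25.3],[0,0,0],1],
    [[0.1,0,25.3],[0,0,0],1],
  ],
)

```text
clock: 29.7
tool_pos: [0.4592, -0.1096, 0.0593]
eef_rot: [0.999, 0.041, 0.001, 0.0]
contact_force: [0.8, -0.5, 0.1]
opening: 0.005
finger_force: 0.0
```

Request:
carry_out(
  rows=[
    [[0,0,0.5],[0,0,0],1],
    [[0,0,0.8],[0,0,0],1],
    [[0,0,1.0],[0,0,0],1],
    [[0,0,1.0],[0,0,0],1],
    [[0,0,1.0],[0,0,0],1],
  ],
)

```text
clock: 30.2
tool_pos: [0.4588, -0.1095, 0.0487]
eef_rot: [0.999, 0.041, -0.0, 0.0]
contact_force: [0.8, -0.1, -0.5]
opening: 0.007
finger_force: 0.0
```

Run:
```python
from h import *
plan()
S=snap("scene");p=r.get_state()['tool_pos'];print(proj(S,p),[(b[0],b[1]) for b in blobs(S,*COL['orange'],box=(255,160,400,220))])
```

```text
at [ 0.4588 -0.1095  0.0487] yaw 4.676144204219412 z [-0.     -0.0001 -1.    ] F [ 0.7505 -0.0936 -0.4567] open 0.006948815060324925 t 30.2 q7 -1.673689133309882
[282.1136 188.3324] [(53, array([283.1132, 191.1887]))]
```

Request:
carry_out(
  rows=[
    [[0,0,0.3],[0,0,0],1],
    [[0,0,0.5],[0,0,0],1],
    [[0,0,0.5],[0,0,0],1],
  ],
)

```text
clock: 30.55
tool_pos: [0.459, -0.1095, 0.0436]
eef_rot: [0.999, 0.041, 0.0, 0.0]
contact_force: [0.4, 0.1, 2.2]
opening: 0.007
finger_force: 1.5
```

Request:
carry_out(
  rows=[
    [[0,0,0.1],[0,0,0],1],
    [[0,0,0.1],[0,0,0],1],
    [[0,0,0.1],[0,0,0],1],
  ],
)

```text
clock: 30.85
tool_pos: [0.459, -0.1095, 0.043]
eef_rot: [0.999, 0.041, 0.0, 0.0]
contact_force: [-0.4, 0.3, 5.9]
opening: 0.007
finger_force: 2.7
```

Request:
carry_out(
  rows=[
    [[0,0,0.1],[0,0,0],1],
    [[0,0,0.1],[0,0,0],1],
    [[0,0,0.1],[0,0,0],1],
    [[0,0,0.1],[0,0,0],1],
  ],
)

```text
clock: 31.25
tool_pos: [0.459, -0.1096, 0.0429]
eef_rot: [0.999, 0.041, 0.001, 0.0]
contact_force: [-1.0, 1.9, 15.5]
opening: 0.008
finger_force: 7.9
```

Request:
carry_out(
  rows=[
    [[0,0,0],[0,0,0],1],
    [[0,0,0],[0,0,0],1],
    [[0,0,-2],[0,0,0],1],
    [[0,0,-6],[0,0,0],1],
    [[0,0,-11],[0,0,0],1],
    [[0,0,-16],[0,0,0],1],
    [[0,0,-21],[0,0,0],1],
    [[0,0,-26],[0,0,0],0.5],
    [[0,0,-26],[0,0,0],0.5],
  ],
)

```text
clock: 32.15
tool_pos: [0.4624, -0.1099, 0.3076]
eef_rot: [0.999, 0.04, 0.006, 0.001]
contact_force: [1.1, 0.2, -0.5]
opening: 0.162
finger_force: 0.0
```

Run:
```python
from h import *
S=snap("scene","full");T=snap("top");plan((.6,.0045,.31,94.7),(.6,.0045,.208,94.7))
for n in("red","yellow"): print(n,[b[:2] for b in blobs(S,*COL[n],box=(255,120,485,220),amin=3)])
c0=np.array([.601,.0052]);a=np.radians(94.8)
for n,d in(("S",S),("T",T)):
  for x in(-.06,.06):
    e=np.r_[c0+x*np.array([np.cos(a),np.sin(a)]),.11]; u=proj(d,e); g=dark(d,u,5); print(n,u,g,(onz(d,g,.11)-e)[:2])
cv2.imwrite('pics/full2.png',cv2.resize(S['image'][120:270,200:420,::-1],None,fx=3.6,fy=3.6,interpolation=2))
```

```text
at [ 0.459  -0.1097  0.3026] yaw 4.649183848126465 z [ 0.0021 -0.0008 -1.    ] F [ 0.1202  0.1154 -0.1721] open 0.253822060067609 t 32.25 q7 -1.5294990091206782
(0.6, 0.0045, 0.31, 94.7) shift [ 14.98 -10.24  -0.72] turn [  0.13  -0.05 -90.05] rows 11.0
(0.6, 0.0045, 0.208, 94.7) shift [ 0.   0.  10.2] turn [0. 0. 0.] rows 3.0
red [(10, array([368.2, 180. ]))]
yellow []
S [298.1586 208.1079] [298.0027 208.2397] [ 0.0005 -0.0004]
S [345.2517 205.3244] [345.0244 205.5523] [ 0.0008 -0.0006]
T [339.2029 184.0659] [339.063  183.6032] [0.0013 0.0004]
T [296.6951 188.4602] [296.2325 188.0593] [0.0012 0.0013]
```

View pics/full2.png

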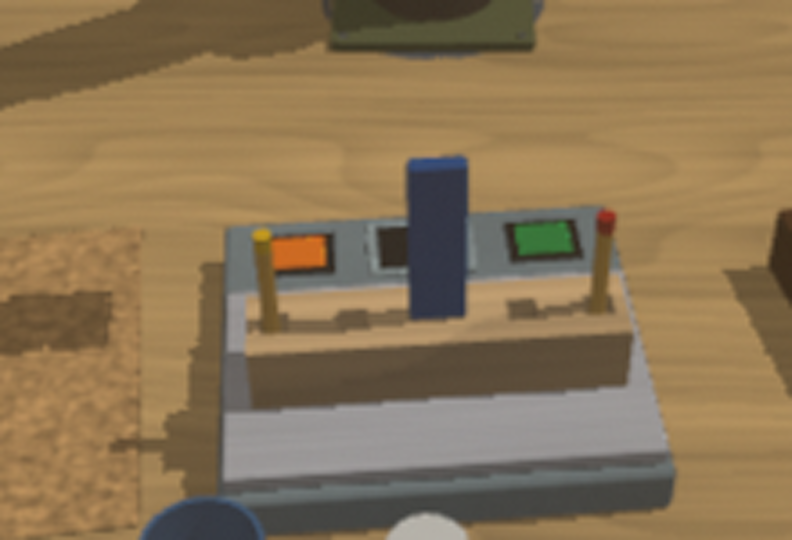

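Both rods stand in the carrier's outer sockets, yellow top at (262,237) and red at (606,222), and the carrier has not moved. Now to the handle.

Request:
carry_out(
  rows=[
    [[15.1,-10.3,-0.7],[0,0,-90],0.3],
    [[15.1,-10.3,-0.7],[0,0,-90],0.3],
    [[15.1,-10.3,-0.7],[0,0,-90],0.3],
    [[15.1,-10.3,-0.7],[0,0,-90],0.3],
    [[15.1,-10.3,-0.7],[0,0,-90],0.3],
    [[15.1,-10.3,-0.7],[0,0,-90],0.3],
    [[15.1,-10.3,-0.7],[0,0,-90],0.3],
    [[15.1,-10.3,-0.7],[0,0,-90],0.3],
    [[15.1,-10.3,-0.7],[0,0,-90],0.3],
    [[15.1,-10.3,-0.7],[0,0,-90],0.3],
    [[15.1,-10.3,-0.7],[0,0,-90],0.3],
    [[15.1,-10.3,-0.7],[0,0,-90],0.3],
  ],
)

```text
clock: 33.45
tool_pos: [0.5998, 0.0052, 0.3061]
eef_rot: [0.677, 0.736, -0.002, -0.002]
contact_force: [-0.2, 0.6, 1.1]
opening: 0.699
finger_force: 0.0
```

Run:
```python
from h import *
plan((.601,.0045,.205,94.7))
```

```text
at [0.5998 0.0052 0.3061] yaw 94.71486349411046 z [-0.0048  0.0001 -1.    ] F [-0.154   0.5862  1.0962] open 0.6989554662252239 t 33.45 q7 -0.42149601128718145
(0.601, 0.0045, 0.205, 94.7) shift [-0.08  0.17 10.11] turn [-0.27 -0.03  0.01] rows 3.0
```

Request:
carry_out(
  rows=[
    [[0,0.1,3],[0,0,0],0.3],
    [[0,0.1,6],[0,0,0],0.3],
    [[0,0.1,9],[0,0,0],0.3],
    [[0,0.1,10.1],[0,0,0],0.3],
    [[0,0.1,10.1],[0,0,0],0.3],
    [[0,0.1,10.1],[0,0,0],0.3],
  ],
)

```text
clock: 34.05
tool_pos: [0.6024, 0.0059, 0.2083]
eef_rot: [0.678, 0.735, 0.0, 0.0]
contact_force: [0.5, 0.4, 0.6]
opening: 0.7
finger_force: 0.0
```

Request:
carry_out(
  rows=[
    [[0,0,0],[0,0,0],1],
    [[0,0,0],[0,0,0],1],
    [[0,0,0],[0,0,0],1],
    [[0,0,0],[0,0,0],1],
    [[0,0,0],[0,0,0],1],
    [[0,0,0],[0,0,0],1],
    [[0,0,0],[0,0,0],1],
    [[0,0,0],[0,0,0],1],
    [[0,0,0],[0,0,0],1],
    [[0,0,0],[0,0,0],1],
    [[0,0,0],[0,0,0],1],
    [[0,0,0],[0,0,0],1],
  ],
  newtons=55,
)

```text
clock: 35.25
tool_pos: [0.6016, 0.0054, 0.2077]
eef_rot: [0.678, 0.735, -0.0, -0.0]
contact_force: [-4.3, -0.9, 4.0]
opening: 0.157
finger_force: 55.0
```

Run:
```python
from h import *
plan((.601,.0045,.29,94.7),(.55,-.297,.29,8.1),(.55,-.297,.157,8.1))
```

```text
at [0.6016 0.0054 0.2077] yaw 94.6750022783013 z [-0.0007 -0.0004 -1.    ] F [-4.3402 -0.9279  3.9909] open 0.15655165191807868 t 35.25 q7 -0.5096389584101989
(0.601, 0.0045, 0.29, 94.7) shift [-0.09 -0.07 -8.23] turn [-0.04  0.02 -0.03] rows 2.0
(0.55, -0.297, 0.29, 8.1) shift [-29.63  -7.55   0.  ] turn [ 0.   0.  86.6] rows 11.0
(0.55, -0.297, 0.157, 8.1) shift [ 0.   0.  13.3] turn [0. 0. 0.] rows 3.0
```

Request:
carry_out(
  rows=[
    [[0,0,-0.5],[0,0,0],1],
    [[0,0,-1.5],[0,0,0],1],
    [[0,0,-3],[0,0,0],1],
    [[0,0,-4.5],[0,0,0],1],
    [[0,0,-6],[0,0,0],1],
    [[0,0,-7.5],[0,0,0],1],
    [[0,0,-8.5],[0,0,0],1],
    [[0,0,-9],[0,0,0],1],
    [[0,0,-9],[0,0,0],1],
    [[0,0,-9],[0,0,0],1],
  ],
)

```text
clock: 36.25
tool_pos: [0.6017, 0.0053, 0.2971]
eef_rot: [0.678, 0.735, -0.0, -0.0]
contact_force: [0.4, -0.5, -5.4]
opening: 0.155
finger_force: 54.9
```

Request:
carry_out(
  rows=[
    [[-0.6,-0.2,0],[0,0,2],1],
    [[-1.8,-0.4,0],[0,0,5],1],
    [[-3.1,-0.8,0],[0,0,9],1],
    [[-4.6,-1.2,0],[0,0,13.5],1],
    [[-6.2,-1.6,0],[0,0,18],1],
    [[-7.9,-2,0],[0,0,23],1],
    [[-9.6,-2.4,0],[0,0,28],1],
    [[-11.2,-2.9,0],[0,0,33],1],
    [[-12.7,-3.2,0],[0,0,37],1],
    [[-13.9,-3.5,0],[0,0,40.5],1],
    [[-14.6,-3.7,0],[0,0,42.7],1],
    [[-14.8,-3.8,0],[0,0,43.3],1],
  ],
)

```text
clock: 37.45
tool_pos: [0.5755, -0.147, 0.2974]
eef_rot: [0.902, 0.432, -0.001, 0.0]
contact_force: [-0.2, -1.1, -5.7]
opening: 0.154
finger_force: 54.9
```

Run:
```python
from h import *
plan((.55,-.297,.296,8.1),(.55,-.297,.157,8.1))
S=snap("scene")
for n in("red","yellow"): print(n,[b[:2] for b in blobs(S,*COL[n],box=(150,90,485,220),amin=3)])
```

```text
at [ 0.5755 -0.147   0.2974] yaw 51.145119892993485 z [-0.0008 -0.0011 -1.    ] F [-0.2066 -1.1275 -5.6562] open 0.1544982874122059 t 37.45 q7 -0.8178683904513746
(0.55, -0.297, 0.296, 8.1) shift [-13.28   7.42   0.16] turn [ 0.03  0.07 43.05] rows 6.0
(0.55, -0.297, 0.157, 8.1) shift [ 0.   0.  13.9] turn [0. 0. 0.] rows 3.0
red [(15, array([297.4667, 168.1333]))]
yellow []
```

Request:
carry_out(
  rows=[
    [[-0.6,0.3,0],[0,0,2],1],
    [[-1.6,0.9,0],[0,0,5],1],
    [[-2.8,1.6,0],[0,0,9],1],
    [[-4.2,2.3,0],[0,0,13.5],1],
    [[-5.6,3.1,0],[0,0,18],1],
    [[-7.1,4,0],[0,0,23],1],
    [[-8.7,4.8,0],[0,0,28],1],
    [[-10.2,5.7,0],[0,0,33],1],
    [[-11.5,6.4,0],[0,0,37],1],
    [[-12.5,7,0],[0,0,40.5],1],
    [[-13.1,7.3,0],[0,0,42.5],1],
    [[-13.3,7.4,0],[0,0,43],1],
  ],
)

```text
clock: 38.7
tool_pos: [0.5505, -0.2964, 0.2976]
eef_rot: [0.997, 0.072, -0.0, 0.0]
contact_force: [-0.2, 0.8, -5.7]
opening: 0.158
finger_force: 54.9
```

Request:
carry_out(
  rows=[
    [[0,0,0],[0,0,0],1],
    [[0,0,0],[0,0,0],1],
    [[0,0,0],[0,0,0],1],
  ],
)

```text
clock: 39.0
tool_pos: [0.5513, -0.2942, 0.2978]
eef_rot: [0.997, 0.074, 0.0, -0.0]
contact_force: [0.5, 0.4, -5.3]
opening: 0.151
finger_force: 54.9
```

Run:
```python
from h import *
plan((.55,-.297,.157,8.1))
S=snap("scene")
for n in("red","yellow"): print(n,[b[:2] for b in blobs(S,*COL[n],box=(150,90,485,240),amin=3)])
cv2.imwrite('pics/mat1.png',cv2.resize(S['image'][90:290,140:300,::-1],None,fx=3,fy=3,interpolation=2))
```

```text
at [ 0.5513 -0.2942  0.2978] yaw 8.46481305946351 z [ 0.0003  0.0006 -1.    ] F [ 0.4554  0.3879 -5.3182] open 0.15061317992921555 t 39.0 q7 -1.187978323629885
(0.55, -0.297, 0.157, 8.1) shift [-0.17  0.27 14.08] turn [-0.03 -0.02  0.36] rows 3.0
red [(23, array([184.5217, 175.3913]))]
yellow []
```

View pics/mat1.png

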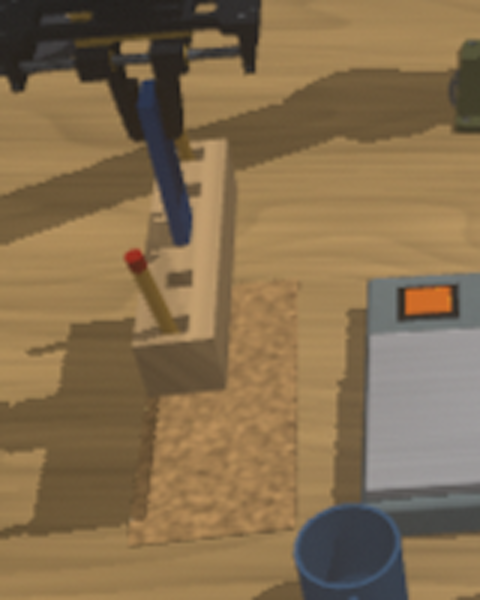

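Both rods ride in the carrier (red top (135,258), yellow behind the handle), the carrier level above the mat. Lowering.

Request:
carry_out(
  rows=[
    [[-0.1,0.2,1],[0,0,0.3],1],
    [[-0.1,0.2,3],[0,0,0.3],1],
    [[-0.1,0.2,5],[0,0,0.3],1],
    [[-0.1,0.2,7],[0,0,0.3],1],
    [[-0.1,0.2,9],[0,0,0.3],1],
    [[-0.1,0.2,11],[0,0,0.3],1],
    [[-0.1,0.2,12.5],[0,0,0.3],1],
    [[-0.1,0.2,13.3],[0,0,0.3],1],
    [[-0.1,0.2,13.6],[0,0,0.3],1],
    [[-0.1,0.2,13.6],[0,0,0.3],1],
    [[-0.1,0.2,13.6],[0,0,0.3],1],
  ],
)

```text
clock: 40.15
tool_pos: [0.5509, -0.2976, 0.1625]
eef_rot: [0.998, 0.07, 0.001, 0.0]
contact_force: [-1.0, -0.2, -5.5]
opening: 0.155
finger_force: 54.9
```

Request:
carry_out(
  rows=[
    [[0,0,0.2],[0,0,0],1],
    [[0,0,0.3],[0,0,0],1],
    [[0,0,0.3],[0,0,0],1],
  ],
)

```text
clock: 40.45
tool_pos: [0.5502, -0.2973, 0.1588]
eef_rot: [0.998, 0.07, 0.0, 0.0]
contact_force: [-0.4, -0.1, -5.8]
opening: 0.155
finger_force: 54.9
```

Run:
```python
from h import *
plan((.55,-.297,.157,8.1))
```

```text
at [ 0.5502 -0.2973  0.1588] yaw 8.072042521946797 z [ 0.0001 -0.0001 -1.    ] F [-0.3562 -0.0667 -5.789 ] open 0.15514490210818835 t 40.45 q7 -1.2492778455678035
(0.55, -0.297, 0.157, 8.1) shift [-0.02 -0.04  0.18] turn [ 0.01 -0.   -0.03] rows 1.0
```

Request:
carry_out(
  rows=[
    [[0,0,0.1],[0,0,0],1],
    [[0,0,0.2],[0,0,0],1],
    [[0,0,0.3],[0,0,0],1],
    [[0,0,0.3],[0,0,0],1],
  ],
)

```text
clock: 40.85
tool_pos: [0.5504, -0.2973, 0.1566]
eef_rot: [0.998, 0.07, 0.0, 0.0]
contact_force: [-2.5, 0.5, 2.6]
opening: 0.151
finger_force: 54.9
```

Request:
carry_out(
  rows=[
    [[0,0,0],[0,0,0],0.6],
    [[0,0,0],[0,0,0],0.6],
    [[0,0,0],[0,0,0],0.6],
    [[0,0,0],[0,0,0],0.6],
    [[0,0,0],[0,0,0],0.6],
    [[0,0,-3],[0,0,0],0.6],
    [[0,0,-7],[0,0,0],0.6],
    [[0,0,-11],[0,0,0],0.6],
    [[0,0,-15],[0,0,0],0.6],
  ],
)

```text
clock: 41.75
tool_pos: [0.55, -0.2972, 0.3073]
eef_rot: [0.998, 0.07, -0.0, -0.0]
contact_force: [0.2, -0.2, 0.1]
opening: 0.403
finger_force: 0.0
```

Request:
carry_out(
  rows=[
    [[-5,0,0],[0,0,0],0.6],
    [[-10,0,0],[0,0,0],0.6],
    [[-15,0,0],[0,0,0],0.6],
    [[-20,0,0],[0,0,0],0.6],
    [[-20,5,0],[0,0,0],0.6],
    [[-20,10,0],[0,0,0],0.6],
    [[-20,15,0],[0,0,0],0.6],
    [[-20,15,0],[0,0,0],0.6],
    [[-20,15,0],[0,0,0],0.6],
    [[-20,15,0],[0,0,0],0.6],
  ],
)

```text
clock: 42.75
tool_pos: [0.3736, -0.4723, 0.3056]
eef_rot: [0.997, 0.071, 0.0, -0.001]
contact_force: [-0.2, 1.0, 0.0]
opening: 0.403
finger_force: 0.0
```

Run:
```python
from h import *
plan()
S=snap("scene");T=snap("top");c0=np.array([.55,-.297]);a=np.radians(8.1);P={}
for n,d in(("S",S),("T",T)):
  for x in(-.06,.06):
    e=np.r_[c0+x*np.array([np.cos(a),np.sin(a)]),.059]; g=dark(d,proj(d,e),5); P[n,x]=onz(d,g,.059); print(n,P[n,x],(P[n,x]-e)[:2])
  print(yaw(P[n,.06]-P[n,-.06]))
a=S['image'][130:280,150:310,::-1];b=T['image'][130:280,340:500,::-1]
cv2.imwrite('pics/end.png',cv2.resize(np.hstack([a,b]),None,fx=2.5,fy=2.5,interpolation=2))
```

```text
at [ 0.3736 -0.4723  0.3056] yaw 8.175754621287297 z [-0.0001  0.0014 -1.    ] F [-0.2369  1.0012  0.0187] open 0.40269947433569436 t 42.75 q7 -0.785027890435458
S [ 0.4927 -0.3075  0.059 ] [ 0.0021 -0.002 ]
S [ 0.6115 -0.2888  0.059 ] [ 0.0021 -0.0002]
8.965217923495874
T [ 0.4913 -0.3032  0.059 ] [0.0007 0.0022]
T [ 0.6102 -0.2864  0.059 ] [0.0008 0.0022]
8.078519301253085
```

View pics/end.png

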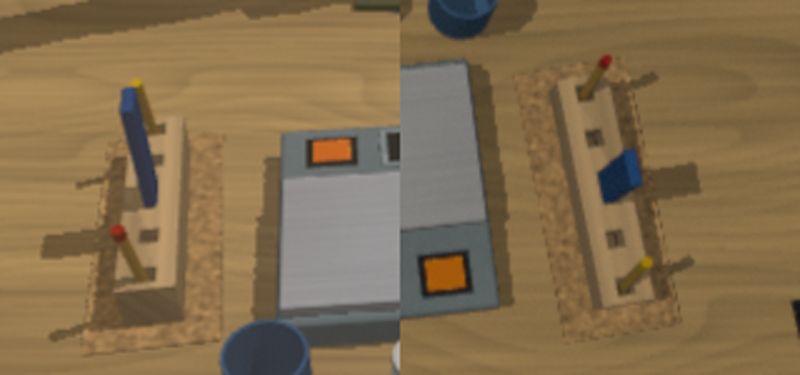

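The carrier stands centred and square on the mat (empty sockets in the right crop at (595,138) and (615,238)) with both rods upright, red at (605,62) and yellow at (647,265).

```bash
python3 -c "
from plant import r
print(r.finish_job())"
```

```text
the job is handed in; nothing more can be done
None
```

The job is handed in: I tared the scale with the empty carrier on it, loaded both rods present (red and yellow) painted end up, pressed record, and set the carrier within about 3 mm of the mat's middle. Both keys were held at over 4 N, peaking around 17 N, but I never saw the display confirm that they registered.

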